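# Tighten a retaining ring with a pin spanner and hang the spanner on the carousel

## Robot

A 6-joint arm with a two-finger parallel gripper is mounted at the origin on the work surface. World frame = base frame: x ahead of the robot, y to its left, z up, the work surface at z = 0. Lengths are in mm, angles in rad, forces in N, time in s.
With the tool pointing down it reaches from about 225 to 725 mm from the base axis. Payload 3.1 kg.
Tool frame: the origin (TCP) lies at the centre of the arm's flange, where the gripper is bolted on; the fingertips stand 173 mm ahead of it and the grasp point (between the pads) lies 155 mm ahead of it (r.pinch_z is the distance from the TCP to the grasp point, in mm); z points along the fingers, y is the direction in which the jaws open and shut (so a half turn about z gives the same grasp; the last joint's range is limited). The gripper opens to 85 mm and grips with 20 to 120 N. Pads are 22 mm wide; open, the fingers measure 114 mm over their backs; the gripper's body (76 mm by 85 mm) begins 54 mm behind the grasp point. The pads swing forward as they close: fully open they stand 13 mm farther back than shut.
Start: joints at [-1.43, 0.048, 0.099, 1.622, 0, 1.443], TCP at [139.412, -506.145, 404.712] pointing down, gripper open.
Joint ranges: [-2.91, 2.91], [-0.99, 1.94], [-1.21, 1.42], [-2.12, 2.29], [-1.49, 1.47], [-3.14, 3.14]. Speed limits (rad/s): [2.79, 2.79, 3.14, 3.14, 3.14, 3.14].

## Interface

Orientations are given as a unit quaternion [x, y, z, w].
In Python, from rig import r, imaging, models gives the robot as it stands.
- The arm moves only by the tool apply_moves, never from a script. Its argument "series" is text: rows parted by semicolons, each of 7 numbers parted by spaces: the shift along the tool's x, y, z in m, then the turn, a rotation vector about the tool's x, y, z in degrees, then the gripper command: -1 is shut, 1 is fully open, values between are in proportion. A call has 1 to 10 rows; each row is the pose to reach, as a shift and turn from the pose commanded when the call began, along the tool's axes at that moment; what a row does not reach only later rows make up. A row lasts 1/8 s, in which the tool goes at most 62.5 mm and 10.7 degrees, less where a joint would pass 70% of its speed; a pose out of reach is approached as far as the arm can. A call with a gripper value outside its range is refused whole. The fingers move at their own pace and stop on an object; the grip force is fixed at half the most. Time passes only in rows, so rows that repeat a pose let the fingers close. It gives the time, the measured TCP pose, the force and the opening at its end, in the units of the state.
- r.get_state(): the state, without advancing time (a new reading comes with each control period).
- imaging.get_image(name): name is "scene" or "top" or "wrist"; returns a dict with "pixels" (384x512x3 uint8, red, green, blue), "mtx" (3x3 intrinsics, pixels), "world_to_cam" (4x4, takes a point from world to camera coordinates); the wrist camera has in their place "T_tool_cam" (4x4, takes a point from camera to tool coordinates, whose origin is the TCP and whose axes are the flange's). Camera axes: x right, y down, z forward; pixel columns grow to the right and rows downward; lengths in mm; the calibration is good to about 2 mm. A picture is of the moment at which its call begins: read the wrist's pose just before it. There is no depth.
- r.sign_off(): hands the job in, once; it reports no verdict.
Trained networks look in the newest picture that a camera, given by its name, has taken for a name from the list of things; names that differ only in an ending like _2 or _b are one class to them, and where a whole thing is asked for, a point or a joint stands for the part that bears it (a point fixed in the world has none). Each returns a list of dicts, best first, with "score" (0 to 1); they miss things now and then, are a little off and sometimes report something else, mostly with a low value. They report only what shows in the picture. A call takes as long as a camera call.
- models.spot_in(camera, target): "rect" ([left, top, width, height] in pixels, round what is visible of it).
- models.outline_of(camera, target): "mask" (384x512 bool, what is visible of it) and "rect" ([left, top, width, height] in pixels, round what is visible of it).
- models.spot_point(camera, target): "centre" ([column, row] in pixels: a listed point, or the origin of a listed thing).
The state is a dict: "clock": time; "qpos": joint angles; "dq": joint speeds; "tau": joint torques, N m; "position": TCP position; "ee_rot": TCP orientation; "force": force on the tool from outside, world axes, zero at the start; "wrist_torque": the same for the moment, N m; "grip_width": finger opening in mm.
Only numpy, scipy, OpenCV 4.12 (cv2) and the standard library are available. Lean on these libraries where they do the work, as an engineer would, in place of code of your own. Each camera call takes 0.05 s, during which the arm holds its last target. There are 200 camera calls.

## Task

Take the two-pin spanner from its rest, put both of its pins into the two holes of the retaining ring on the sensor housing, and with the pins in turn the ring clockwise (seen from above) until it is fully home against its stop. Turn the tool carousel by its top knob or arms so that its one empty fork stands over the white pointer line on the carousel's base, and leave the spanner hanging upright, pins down, right inside that fork by its collar. Leave the other things on the bench where they are.

Things in the scene. Friction and masses are not known exactly. Their poses are not given: they have to be found in the camera images.
- spanner_grip (a point): Centre of the spanner's black flat wing grip (44 wide, 16 thick, 45 mm high, top of the tool), 80 mm above the head's underside, 89 above the pin tips, 30 above the collar's underside, 22 below the top. x along the pin line and the wing's width, y through its thickness, z up; a half turn about z changes nothing. The spanner is loose, upright, about 0.3 kg, pins down on a low black rest.
- spanner_collar (a point): On the spanner's axis at the underside of its collar (36 mm across, 5 mm thick), 50 mm above the head's underside; axes as spanner_grip. Below the collar: a round neck 14 mm across, 40 mm long, then the steel head bar 90 x 30 mm (long along x), 10 mm thick, with the two pins under it.
- pin_a (a point): Tip of the spanner's pin on its +x side. The two pins are round, 6 mm across, 9 mm long, with domed ends, 60 mm apart.
- pin_b (a point): Tip of the spanner's pin on its -x side.
- ring_top (a point): Centre of the top face of the retaining ring: dark steel, 84 mm across, 44 mm opening with a lower glass window, 10 mm thick, top 70 mm above the bench, on a fixed square aluminium housing 150 x 150 mm, 50 mm high with a raised round seat. The axes turn with the ring: x runs through the two pin holes. A white line on the ring meets the housing's black line when home.
- hole_a (a point): Mouth of the pin hole on the ring's +x side: 9 mm across, 10 mm deep, 30 mm from the ring's centre, straight down. With the pins fully in, the head's underside rests on the ring's top.
- hole_b (a point): Mouth of the pin hole on the ring's -x side, as hole_a.
- ring (a joint): Angle of the ring in rad: grows clockwise seen from above, starts between 0 and 0.35, hard stop (fully home) at 1.2. Turns stiffly (about 0.15 N m) and stays where it is left.
- carousel_knob (a point): Centre of the carousel's top knob, a black bar 50 mm long, 14 mm thick, 30 mm high on the axis, 200 mm above the bench (base: fixed, round, 130 mm across). It turns with the carousel; its long side is x, -x points to the empty fork. The three other forks, 90 degrees apart, carry tools that do not come off, from 60 to 170 mm above the bench, up to 123 mm from the axis.
- fork_seat (a point): Seat of the empty fork: centre of its slot, 100 mm from the carousel's axis, on the fork's upper face, 120 mm above the bench. Fork 6 mm thick, slot 20 mm wide, open outwards; prongs end 23 mm outward, closed end 10 mm inward of this point. A tool hangs with its neck in the slot and its collar on both prongs. -x points outwards along the slot.
- carousel (a joint): Carousel angle in rad: 0 when the empty fork stands over the white pointer line on the base (the base may stand turned by up to 0.3 rad, pointer roughly towards the robot). Grows counter-clockwise seen from above, range -2.8 to 2.8, starts between 0.6 and 1.3; friction about 0.2 N m, stays where it is left.
- board_mid (a point): A green circuit board on short feet, 85 x 120 mm, 15 mm high, lying behind; not to be moved.
- tweezers_mid (a point): Dark tweezers lying flat, 130 mm long, 8 mm high; not to be moved.
- spacer_mid (a point): A plain steel spacer ring lying flat, 60 mm across, 8 mm high, without pin holes; not to be moved.
- driver_mid (a point): A screwdriver with black handle lying flat, 150 mm long; not to be moved.
- flux_mid (a point): A small white bottle, 40 mm across, 75 mm high; not to be moved.
- dish_mid (a point): A shallow steel dish, 70 mm across, 20 mm high; not to be moved.

How it is judged:
By the outcome, as a careful person would: the job done as asked, in the order asked, and still so for the second after the job is handed in, with the robot touching nothing.
It also fails if it takes over 61 s, if anything falls off the work surface, if the arm or the gripper's body presses on something with over 40 N, if the wrist force passes 120 N, or if a joint passes its speed limit or range.

## Working session

There is one attempt and no reset: what is moved stays moved. The work goes in short steps, Python scripts to look and compute and a tool call to move; the robot and the scene stay as the last step left them, time stands still between calls to the robot, and variables do not carry over. Pictures are saved under pics/ and viewed, about 8 in all and at most 12, crops included, and the job is handed in when it is done.

Besides the shell and the picture viewer there is one more tool, called after "Emit:" as a command line: name --argument value ..., lists and objects as JSON in quotes. apply_moves: Moves the arm, as the interface text tells. Its arguments: {"type":"object","properties":{"series":{"type":"string"}},"required":["series"]}

```bash
ls; mkdir -p pics; cat > h.py <<'E'
import numpy as np, cv2
from scipy.spatial.transform import Rotation as R
from rig import r, imaging, models
def shot(n):
    s=r.get_state(); im=imaging.get_image(n)
    K=np.array(im["mtx"])
    if n=="wrist":
        T=np.eye(4);T[:3,:3]=R.from_quat(s["ee_rot"]).as_matrix();T[:3,3]=s["position"]
        C=T@np.array(im["T_tool_cam"])
        W=np.linalg.inv(C)
    else: W=np.array(im["world_to_cam"])
    return im["pixels"],K,W
def save(p,n,sc=1): cv2.imwrite("pics/"+n,cv2.resize(p[:,:,::-1],None,fx=sc,fy=sc,interpolation=cv2.INTER_CUBIC))
def onz(px,K,W,z):
    d=W[:3,:3].T@np.linalg.inv(K)@np.array([px[0],px[1],1.]);c=-W[:3,:3].T@W[:3,3]
    return c+d*(z-c[2])/d[2]
def tri(obs):
    A=[];b=[]
    for px,K,W in obs:
        P=K@W[:3]
        for i in range(2):
            a=px[i]*P[2]-P[i];a=a/np.linalg.norm(P[2][:3]) ;A.append(a[:3]);b.append(-a[3])
    x,res,_,_=np.linalg.lstsq(np.array(A),np.array(b),rcond=None);return x
def proj(X,K,W):
    p=K@(W[:3,:3]@np.array(X)+W[:3,3]);return p[:2]/p[2]
np.set_printoptions(precision=1,suppress=True)
E
cat > a.py <<'E'
from h import *
V={}
for n in("scene","top"):
    p,K,W=shot(n);save(p,n+"0.png",1.5);V[n]=(K,W)
    print(n,"cam at",-W[:3,:3].T@W[:3,3])
for t in "spanner_grip spanner_collar pin_a ring_top hole_a carousel_knob fork_seat board_mid tweezers_mid spacer_mid driver_mid flux_mid dish_mid".split():
    o={n:[(np.array(d["centre"]),round(d["score"],2)) for d in models.spot_point(n,t)][:3] for n in V}
    print(t,o,end=" ")
    if all(o.values()): print("TRI",tri([(o[n][0][0],*V[n]) for n in V]))
    else: print()
E
python3 a.py
```

```text
pics
scene cam at [1304.1   33.   711.5]
top cam at [471.9   0.3 963.1]
spanner_grip {'scene': [(array([261.9, 190.1]), 0.71)], 'top': [(array([247.3, 211. ]), 0.86)]} TRI [527.4   4.1  90.4]
spanner_collar {'scene': [(array([261. , 197.9]), 0.65)], 'top': [(array([246. , 210.6]), 0.98)]} TRI [530.    4.3  68.1]
pin_a {'scene': [(array([256.2, 223.9]), 0.95)], 'top': [(array([249.4, 200.8]), 0.61), (array([242.9, 226.3]), 0.59)]} TRI [559.1  -5.5   8.3]
ring_top {'scene': [(array([144.7, 204.3]), 0.62)], 'top': [(array([362. , 196.2]), 0.56), (array([247.4, 210.4]), 0.35)]} TRI [ 561.3 -276.5   65. ]
hole_a {'scene': [(array([137.8, 209.3]), 0.9), (array([156.2, 195.2]), 0.58)], 'top': [(array([368.6, 186.2]), 0.72), (array([359.9, 207.6]), 0.59)]} TRI [ 584.5 -288.8   69.8]
carousel_knob {'scene': [(array([387. , 164.3]), 0.8)], 'top': [(array([114.5, 179.4]), 0.85)]} TRI [587.2 270.3 216.1]
fork_seat {'scene': [(array([338.9, 190.9]), 0.93), (array([262.5, 197.2]), 0.58)], 'top': [(array([170.4, 202.1]), 0.92)]} TRI [549.2 182.8 110.7]
board_mid {'scene': [(array([252.2, 258. ]), 0.77), (array([145.9, 201.7]), 0.54)], 'top': [(array([249.8, 157.4]), 0.9), (array([201.9, 122. ]), 0.65)]} TRI [673.1  -8.6  10.1]
tweezers_mid {'scene': [], 'top': [(array([246.3, 119.4]), 0.72)]} 
spacer_mid {'scene': [(array([316.4, 184.2]), 0.45)], 'top': [(array([186.9, 274.9]), 0.65)]} TRI [371.8 157.   -7.2]
driver_mid {'scene': [(array([204.9, 172.8]), 0.83)], 'top': [(array([311.7, 285.7]), 0.66)]} TRI [ 342.  -163.4    1. ]
flux_mid {'scene': [(array([316.8, 286.6]), 0.59)], 'top': [(array([198.3, 119.9]), 0.5)]} TRI [767.7 126.   35.5]
dish_mid {'scene': [(array([168.3, 290.4]), 0.65), (array([312.7, 287.4]), 0.53)], 'top': [(array([315.9, 122.4]), 0.67)]} TRI [ 766.4 -182.4    6.1]
```

View pics/top0.png

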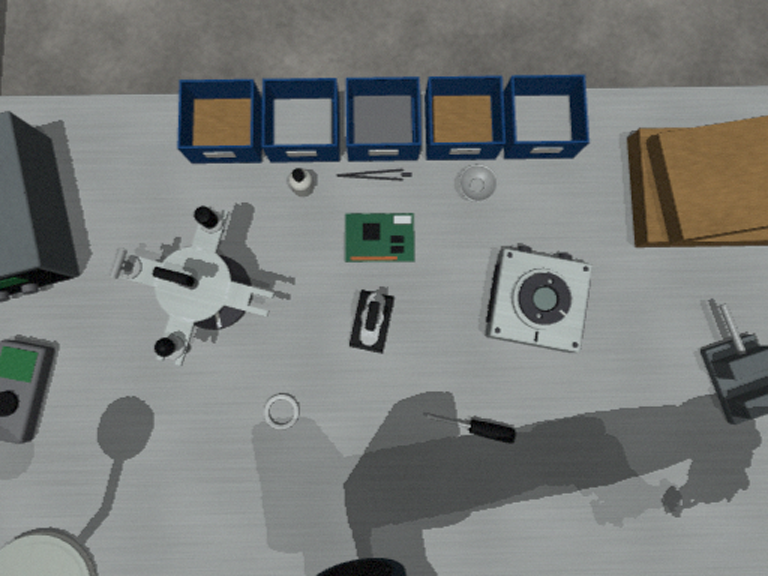

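View pics/scene0.png

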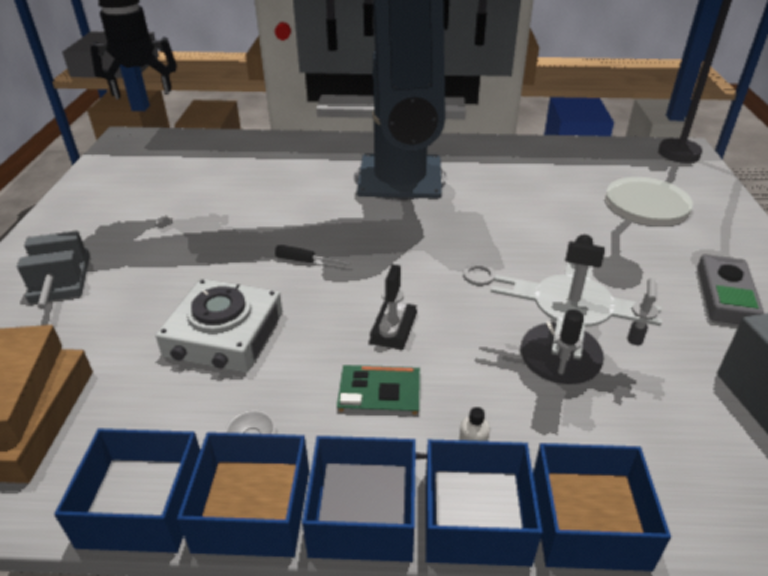

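The top picture (1.5x scale) shows the spanner at (373,318) on its rest with its long side nearly along world x. The ring is at (544,300) with its white line at (563,315) and the housing's black line at (535,337). The carousel knob is at (174,276), and the empty fork points right at about (255,302). The scene picture agrees. Next I go above the spanner for a close look.

```bash
cat >> h.py <<'E'
def plan(x,y,zg,jaw=None,xdir=None):
    "target grasp point and jaw axis angle (deg, mod 180); vertical tool"
    s=r.get_state();Rc=R.from_quat(s["ee_rot"]).as_matrix();p=np.array(s["position"])
    cur=np.degrees(np.arctan2(Rc[1,1],Rc[0,1]))
    if jaw is None: jaw=cur
    dj=(jaw-cur+90)%180-90
    a=np.radians(cur+dj);Y=np.array([np.cos(a),np.sin(a),0]);Z=np.array([0,0,-1.]);M=np.c_[np.cross(Y,Z),Y,Z]
    sh=Rc.T@(np.array([x,y,zg+r.pinch_z])-p)
    rv=np.degrees(R.from_matrix(Rc.T@M).as_rotvec())
    print("shift m",np.round(sh/1000,4),"rotvec",np.round(rv,2),"rows>=",round(max(np.linalg.norm(sh)/62.5,np.linalg.norm(rv)/10.7),1),"curjaw %.1f q"%cur,np.round(s["qpos"],2),"t",round(s["clock"],2))
E
python3 - <<'E'
from h import *
im=imaging.get_image("wrist");print(np.array(im["T_tool_cam"]),np.array(im["mtx"]));print(R.from_quat(r.get_state()["ee_rot"]).as_matrix(),r.pinch_z)
plan(500,4,245,77)
E
```

```text
[[ 0.  -1.  -0.3 76.7]
 [ 1.   0.   0.  -0.9]
 [-0.  -0.3  1.  31.6]
 [ 0.   0.   0.   1. ]] [[269.7   0.  250.3]
 [  0.  269.7 194.8]
 [  0.    0.    1. ]]
[[ 1.   0.3 -0. ]
 [ 0.3 -1.   0. ]
 [-0.  -0.  -1. ]] 154.70000000000002
shift m [ 0.5 -0.4  0. ] rotvec [-0.   0.  28.4] rows>= 10.0 curjaw -74.6 q [-1.4  0.1  0.1  1.6 -0.   1.4] t 1.45
```

```bash
sed -i 's/precision=1/precision=4/' h.py; python3 - <<'E'
from h import *
plan(515,4,245,77)
E
```

```text
shift m [ 0.4976 -0.3921  0.005 ] rotvec [-0.   0.  28.4] rows>= 10.1 curjaw -74.6 q [-1.43  0.05  0.1   1.62 -0.    1.44] t 1.45
```

Emit:
apply_moves --series "0.498 -0.392 0 0 0 28.4 1;0.498 -0.392 0 0 0 28.4 1;0.498 -0.392 0 0 0 28.4 1;0.498 -0.392 0 0 0 28.4 1;0.498 -0.392 0 0 0 28.4 1;0.498 -0.392 0 0 0 28.4 1;0.498 -0.392 0 0 0 28.4 1;0.498 -0.392 0 0 0 28.4 1;0.498 -0.392 0 0 0 28.4 1;0.498 -0.392 0 0 0 28.4 1"

```text
clock: 2.7
position: [503.7, -27.5, 405.0]
ee_rot: [0.995, -0.096, 0.001, -0.009]
force: [-0.2, -1.4, 1.0]
grip_width: 85.0
```

```bash
cat > look.py <<'E'
import sys
from h import *
nm=sys.argv[1];ts=sys.argv[2].split(",")
p,K,W=shot("wrist");save(p,nm+".png",1.25);np.savez("v_"+nm,K=K,W=W)
print(r.get_state()["position"],r.get_state()["clock"])
Z=dict(spanner_grip=0,)
for t in ts:
    t,z=t.split(":")
    for d in models.spot_point("wrist",t)[:4]: print(t,np.round(d["centre"],1),round(d["score"],2),"@z",z,onz(d["centre"],K,W,float(z)).round(1))
E
python3 look.py w1 spanner_grip:89,spanner_collar:59,pin_a:3
```

```text
[506.4953 -25.9048 403.8653] 2.75
spanner_grip [221.9 170.7] 0.76 @z 89 [524.4   6.   89. ]
spanner_collar [225.  162.4] 0.82 @z 59 [527.7   5.2  59. ]
pin_a [231.2 178.1] 0.69 @z 3 [495.    9.7   3. ]
pin_a [227.3 132.2] 0.68 @z 3 [558.    1.4   3. ]
```

View pics/w1.png

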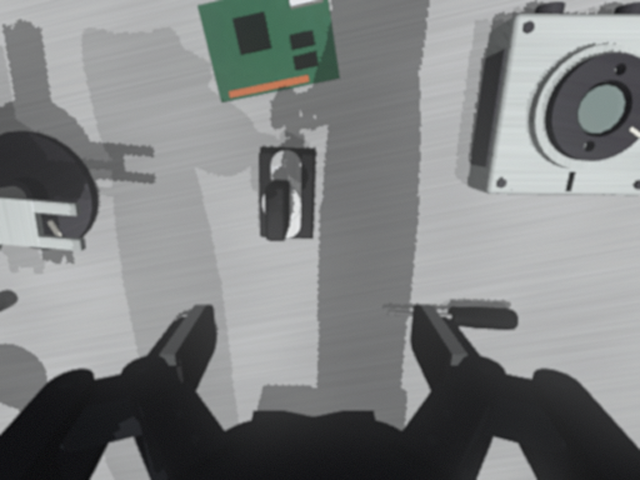

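```bash
python3 - <<'E'
from h import *
plan(500,5.5,160,78)
E
```

```text
shift m [-0.0096 -0.0325  0.0902] rotvec [-0.97  0.09  0.76] rows>= 1.5 curjaw -101.2 q [-0.2  -0.01  0.04  1.62  0.02  3.14] t 2.9
```

Emit:
apply_moves --series "0.016 -0.037 0.06 0 0 -100 1;0.016 -0.037 0.06 0 0 -100 1;0.016 -0.037 0.06 0 0 -100 1;0.016 -0.037 0.06 0 0 -100 1;0.016 -0.037 0.06 0 0 -100 1;0.016 -0.037 0.06 0 0 -100 1;0.016 -0.037 0.06 0 0 -100 1;0.016 -0.037 0.06 0 0 -100 1;0.016 -0.037 0.06 0 0 -100 1;0.016 -0.037 0.06 0 0 -100 1"

```text
clock: 4.15
position: [525.1, 2.5, 345.7]
ee_rot: [0.715, 0.699, 0.007, -0.005]
force: [-0.4, 0.7, 0.0]
grip_width: 85.1
```

```bash
python3 - <<'E'
from h import *
plan(526,5.5,165,79)
E
```

```text
shift m [0.0026 0.0007 0.0261] rotvec [  0.81  -0.68 -80.31] rows>= 7.5 curjaw -1.3 q [-0.13  0.04 -0.03  1.5   0.02  1.47] t 4.15
```

Emit:
apply_moves --series "0.003 0.001 0.026 0.8 -0.7 -80 1;0.003 0.001 0.026 0.8 -0.7 -80 1;0.003 0.001 0.026 0.8 -0.7 -80 1;0.003 0.001 0.026 0.8 -0.7 -80 1;0.003 0.001 0.026 0.8 -0.7 -80 1;0.003 0.001 0.026 0.8 -0.7 -80 1;0.003 0.001 0.026 0.8 -0.7 -80 1;0.003 0.001 0.026 0.8 -0.7 -80 1;0.003 0.001 0.026 0.8 -0.7 -80 1;0.003 0.001 0.026 0.8 -0.7 -80 1"

```text
clock: 5.4
position: [526.7, 6.5, 319.7]
ee_rot: [0.1, 0.995, 0.0, 0.0]
force: [0.5, -0.2, 1.3]
grip_width: 85.3
```

```bash
python3 look.py w2 spanner_grip:90,spanner_collar:60,pin_a:3; python3 - <<'E'
from h import *
v=np.load("v_w2.npz")
m=models.outline_of("wrist","spanner_grip")
for d in m[:2]:
    c=cv2.minAreaRect(np.argwhere(d["mask"])[:,::-1].astype(np.float32));print(d["score"],d["rect"],c)
plan(526,5.5,165,79)
E
```

```text
[526.7857   6.7249 319.5707] 5.45
spanner_grip [248.1 225.6] 0.64 @z 90 [537.3   3.4  90. ]
spanner_grip [246.9 207.7] 0.43 @z 90 [522.2   5.5  90. ]
spanner_collar [245.8 208.5] 0.64 @z 60 [533.6   1.8  60. ]
pin_a [245.6 214.7] 0.78 @z 3 [561.6  -5.1   3. ]
pin_a [249.2 161.6] 0.76 @z 3 [502.7  11.    3. ]
0.89 [225.9, 150.5, 44.2, 110.3] ((247.0, 204.0), (110.0, 40.0), 90.0)
shift m [ 0.0007 -0.0019 -0.0003] rotvec [ 0.02  0.01 -0.34] rows>= 0.0 curjaw 78.7 q [-0.11  0.05 -0.07  1.45  0.    0.08] t 5.65
```

View pics/w2.png

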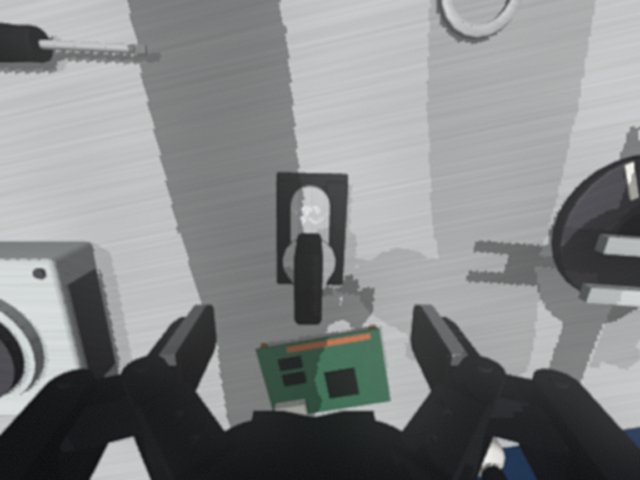

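```bash
python3 - <<'E'
from h import *
v=np.load("v_w2.npz");p,K,W=shot("top")
im=imaging.get_image("scene");Ks,Ws=np.array(im["mtx"]),np.array(im["world_to_cam"])
for n,a,b,c in [("grip",[248.1,225.6],[247.3,211],[261.9,190.1]),("collar",[245.8,208.5],[246,210.6],[261,197.9]),("pin+",[245.6,214.7],[249.4,200.8],[256.2,223.9]),("pin-",[249.2,161.6],[242.9,226.3],None)]:
    o=[(a,v["K"],v["W"]),(b,K,W)]
    print(n,tri(o).round(1), tri(o+[(c,Ks,Ws)]).round(1) if c else "")
plan(532,3.5,94,75.5)
E
```

```text
grip [526.3   3.5 113.7] [530.3   4.1  93.8]
collar [529.3   4.6  73.3] [530.2   4.   68.4]
pin+ [558.6  -3.6  11.2] [559.3  -5.3   8.4]
pin- [492.4  13.5  59.9] 
shift m [-0.0056 -0.0028  0.0707] rotvec [0.02 0.   3.18] rows>= 1.1 curjaw 78.7 q [-0.11  0.05 -0.07  1.45  0.    0.08] t 5.75
```

Emit:
apply_moves --series "-0.005 -0.003 0.02 0 0 3 1;-0.005 -0.003 0.05 0 0 3 1;-0.005 -0.003 0.069 0 0 3 1;-0.005 -0.003 0.069 0 0 3 1;-0.005 -0.003 0.069 0 0 3 -1;-0.005 -0.003 0.069 0 0 3 -1;-0.005 -0.003 0.069 0 0 3 -1;-0.005 -0.003 0.069 0 0 3 -1;-0.005 -0.003 0.069 0 0 3 -1;-0.005 -0.003 0.069 0 0 3 -1"

```text
clock: 7.0
position: [531.6, 3.3, 251.1]
ee_rot: [0.125, 0.992, 0.0, 0.001]
force: [0.2, -0.6, 3.9]
grip_width: 15.4
```

```bash
python3 - <<'E'
from h import *
plan(590,-150,200,68)
E
```

```text
shift m [-0.0946 -0.134  -0.1035] rotvec [0.02 0.07 7.68] rows>= 3.1 curjaw 75.7 q [-0.12  0.09 -0.17  1.32  0.    0.13] t 7.0
```

Emit:
apply_moves --series "0 0 -0.04 0 0 0 -1;0 0 -0.1 0 0 0 -1;-0.03 -0.045 -0.1035 0 0 3 -1;-0.06 -0.09 -0.1035 0 0 6 -1;-0.0946 -0.134 -0.1035 0 0 7.7 -1;-0.0946 -0.134 -0.1035 0 0 7.7 -1;-0.0946 -0.134 -0.1035 0 0 7.7 -1;-0.0946 -0.134 -0.1035 0 0 7.7 -1"

```text
clock: 8.0
position: [589.6, -148.8, 353.4]
ee_rot: [0.19, 0.982, 0.0, -0.001]
force: [-0.0, 0.4, -1.7]
grip_width: 15.2
```

```bash
python3 look.py w3 ring_top:70,hole_a:70,pin_a:100,spanner_collar:166
```

```text
[ 589.6125 -148.6532  353.7842] 8.05
ring_top [118.3 207.3] 0.58 @z 70 [ 554.7 -275.2   70. ]
ring_top [272.9 304.1] 0.54 @z 70 [ 720.4 -173.    70. ]
hole_a [124. 240.] 0.85 @z 70 [ 588.3 -288.    70. ]
hole_a [111.7 180.6] 0.85 @z 70 [ 528.4 -267.2   70. ]
pin_a [249.9 171.1] 0.82 @z 100 [ 563.2 -137.7  100. ]
spanner_collar [407.6 265.4] 0.64 @z 166 [647.5 -59.1 166. ]
```

View pics/w3.png

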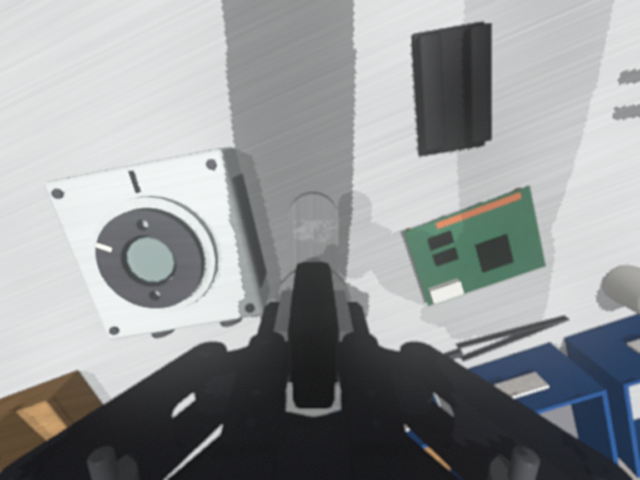

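```bash
cat > holes.py <<'E'
import sys
from h import *
nm=sys.argv[1];p,K,W=shot("wrist");np.savez("v_"+nm,K=K,W=W)
save(p,nm+"_full.png",1.25)
g=cv2.cvtColor(p,cv2.COLOR_RGB2GRAY).astype(np.float32)
Tc=np.array(imaging.get_image("wrist")["T_tool_cam"])
out=[]
for d in models.spot_point("wrist","hole_a")[:2]:
    c=np.array(d["centre"]);x0,y0=(c-9).astype(int);w=g[y0:y0+19,x0:x0+19]
    k=cv2.GaussianBlur(w,(0,0),1.0);
    thr=np.percentile(k,50);
    yy,xx=np.mgrid[:19,:19];wt=np.clip(thr-8-k,0,None)*(np.hypot(xx-9,yy-9)<8)
    cc=np.array([(xx*wt).sum()/wt.sum()+x0,(yy*wt).sum()/wt.sum()+y0]) if wt.sum()>0 else c
    out.append((c,cc));print("hole net",c.round(1),"dark",cc.round(1),round(d["score"],2),onz(c,K,W,70).round(1),onz(cc,K,W,70).round(1))
np.save("h_"+nm,np.array(out))
x=int(np.mean([o[0][0] for o in out]));y=int(np.mean([o[0][1] for o in out]))
cv2.imwrite("pics/%s_c.png"%nm,cv2.resize(p[max(0,y-60):y+60,max(0,x-60):x+60,::-1],None,fx=5,fy=5,interpolation=cv2.INTER_CUBIC));print("crop origin",max(0,x-60),max(0,y-60))
# head end in tool frame: pixels -> tool plane z=225
def tool(px,z):
    d=Tc[:3,:3]@np.linalg.inv(K)@np.array([px[0],px[1],1.]);return Tc[:3,3]+d*(z-Tc[2,3])/d[2]
m=models.outline_of("wrist","spanner_collar")
for q in m[:1]:
    a=np.argwhere(q["mask"]);print("spanner mask",q["rect"],q["score"]);r0=a[:,0].min()
    print("head end tool",tool((a[a[:,0]<=r0+6,1].mean(),r0),225).round(1))
print(r.get_state()["position"])
E
python3 holes.py w4; python3 - <<'E'
from h import *
plan(585,-205,205,71)
E
```

```text
hole net [123.8 238. ] dark [122.7 235.6] 0.88 [ 587.1 -288.3   70. ] [ 584.2 -287.9   70. ]
hole net [113.  179.3] dark [112.1 179.4] 0.77 [ 528.4 -266.4   70. ] [ 528.1 -267.2   70. ]
crop origin 58 148
spanner mask [220.7, 152.2, 58.7, 174.7] 0.95
head end tool [ 48.7   0.2 225. ]
[ 589.8751 -149.6193  354.039 ]
shift m [-0.0162 -0.0532 -0.0057] rotvec [ 0.03  0.02 -2.99] rows>= 0.9 curjaw 68.0 q [-0.36  0.26  0.24  1.55  0.    0.03] t 8.45
```

View pics/w4_c.png

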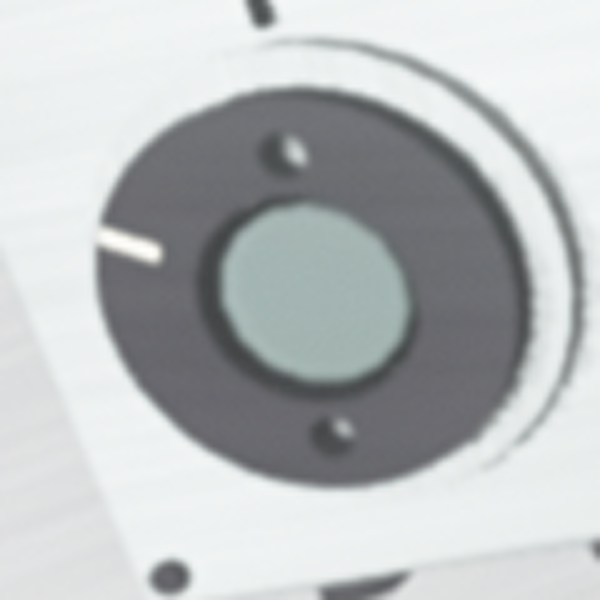

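```bash
python3 - <<'E'
from h import *
v=np.load("v_w4.npz")
a=onz((114.4,178.4),v["K"],v["W"],70);b=onz((124.2,234.8),v["K"],v["W"],70);c=onz((119.8,205.2),v["K"],v["W"],70)
print(a,b,(a+b)/2,c,np.linalg.norm(a-b),np.degrees(np.arctan2(*(b-a)[[1,0]])))
E
```

```text
[ 528.108  -264.6393   70.    ] [ 584.0256 -286.0508   70.    ] [ 556.0668 -275.3451   70.    ] [ 554.0165 -273.7686   70.    ] 59.87677286737688 -20.952444175660926
```

Emit:
apply_moves --series "-0.016 -0.053 -0.006 0 0 -3 -1;-0.016 -0.053 -0.006 0 0 -3 -1;-0.016 -0.053 -0.006 0 0 -3 -1;-0.016 -0.053 -0.006 0 0 -3 -1"

```text
clock: 8.95
position: [584.9, -204.3, 359.7]
ee_rot: [0.165, 0.986, 0.0, -0.0]
force: [-0.2, -0.2, -1.9]
grip_width: 15.6
```

```bash
python3 holes.py w5
```

```text
hole net [173.8 218.1] dark [171.9 217. ] 0.91 [ 587.2 -287.6   70. ] [ 585.4 -288.9   70. ]
hole net [172.3 157.8] dark [167.  158.6] 0.77 [ 529.3 -263.6   70. ] [ 528.4 -268.7   70. ]
crop origin 113 127
spanner mask [220.8, 152.0, 56.0, 172.3] 0.87
head end tool [ 47.9   1.2 225. ]
[ 584.9848 -204.2841  359.7767]
```

View pics/w5_c.png

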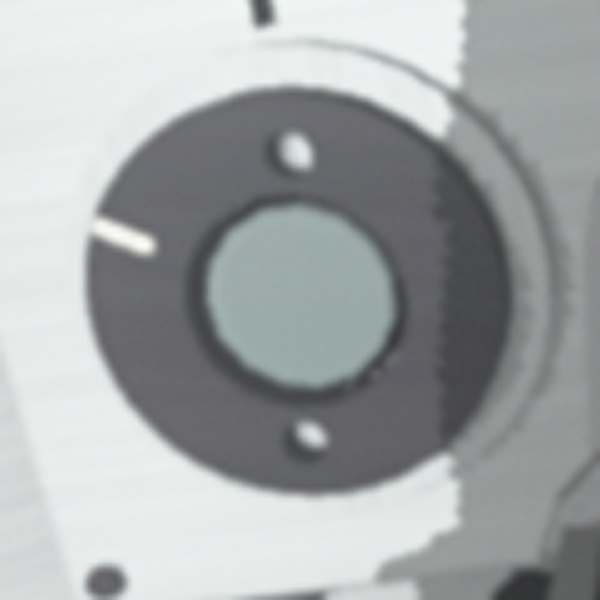

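```bash
python3 - <<'E'
from h import *
for n,a,b,c in [("w4",(114.4,178.4),(124.2,234.8),(119.8,205.2)),("w5",(171.0,156.8),(173.8,213.6),(172.5,184.7))]:
    v=np.load("v_%s.npz"%n);a,b,c=[onz(q,v["K"],v["W"],70) for q in(a,b,c)]
    print(n,a,b,"mid",(a+b)/2,"ring",c,np.linalg.norm(a-b),np.degrees(np.arctan2(*(b-a)[[1,0]])))
im=cv2.imread("pics/w5_full.png");im2=cv2.imread("pics/w4_full.png")
cv2.imwrite("pics/head.png",np.hstack([cv2.resize(i[175:300,255:375],None,fx=3.3,fy=3.3,interpolation=cv2.INTER_CUBIC) for i in(im2,im)]))
E
```

```text
w4 [ 528.108  -264.6393   70.    ] [ 584.0256 -286.0508   70.    ] mid [ 556.0668 -275.3451   70.    ] ring [ 554.0165 -273.7686   70.    ] 59.87677286737688 -20.952444175660926
w5 [ 528.009  -264.3887   70.    ] [ 582.6432 -285.5552   70.    ] mid [ 555.3261 -274.9719   70.    ] ring [ 553.9854 -274.3201   70.    ] 58.59115589936275 -21.177434856499772
```

View pics/head.png

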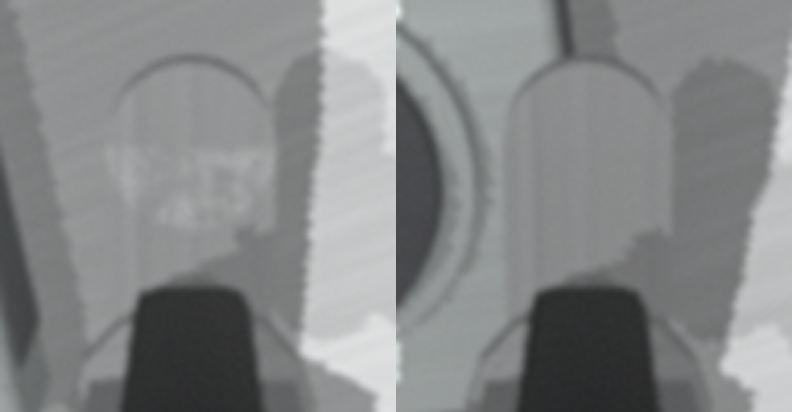

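```bash
python3 - <<'E'
from h import *
im=imaging.get_image("wrist");Tc=np.array(im["T_tool_cam"]);K=np.array(im["mtx"])
print(Tc.round(3))
def tool(px,z):
    d=Tc[:3,:3]@np.linalg.inv(K)@np.array([px[0],px[1],1.]);return Tc[:3,3]+d*(z-Tc[2,3])/d[2]
print(tool((250.5,155),225),tool((250.5,153.3),235),tool((230.7,175),225)-tool((271.2,175),225))
# knob/wing top edge in tool: rows
print(tool((250.5,(175+288/3.3)/1.25),133))
E
```

```text
[[ 0.001 -0.953 -0.302 77.817]
 [ 1.     0.001  0.     0.521]
 [-0.    -0.302  0.953 31.592]
 [ 0.     0.     0.     1.   ]]
[ 46.4748   0.7242 225.    ] [ 46.1398   0.733  235.    ] [ -0.0303 -29.7777   0.    ]
[ 39.3213   0.6556 133.    ]
```

```bash
python3 - <<'E'
from h import *
L=[np.array(imaging.get_image("wrist")["T_tool_cam"])[:3,3] for _ in range(4)];print(np.array(L))
E
```

```text
[[77.8168  0.5207 31.592 ]
 [77.8169  0.5206 31.5919]
 [77.817   0.5205 31.5919]
 [77.8171  0.5204 31.5919]]
```

```bash
python3 - <<'E'
from h import *
plan(556.5,-276.2,325-r.pinch_z,68.9)
E
```

```text
shift m [ 0.0036 -0.0768  0.0348] rotvec [0.03 0.   2.11] rows>= 1.3 curjaw 71.0 q [-0.45  0.29  0.29  1.56  0.   -0.11] t 9.4
```

Emit:
apply_moves --series "0.0036 -0.04 0.01 0 0 2.1 -1;0.0036 -0.0768 0.02 0 0 2.1 -1;0.0036 -0.0768 0.035 0 0 2.1 -1;0.0036 -0.0768 0.035 0 0 2.1 -1;0.0036 -0.0768 0.035 0 0 2.1 -1"

```text
clock: 10.02
position: [556.8, -275.7, 325.0]
ee_rot: [0.183, 0.983, 0.0, 0.0]
force: [-0.0, -0.2, -3.0]
grip_width: 15.4
```

```bash
python3 - <<'E'
from h import *
p,K,W=shot("scene");q,Kt,Wt=shot("top")
c=proj([556,-275,70],K,W).astype(int);print(c)
a=p[c[1]-45:c[1]+30,c[0]-40:c[0]+40,::-1];c=proj([556,-275,70],Kt,Wt).astype(int)
b=q[c[1]-38:c[1]+37,c[0]-40:c[0]+40,::-1]
cv2.imwrite("pics/ins.png",np.hstack([cv2.resize(i,(400,375),interpolation=cv2.INTER_CUBIC) for i in(a,b)]))
plan(556.5,-276.2,325-r.pinch_z,68.9)
E
```

```text
[145 201]
shift m [ 0.0003 -0.0006  0.0007] rotvec [0.02 0.09 0.07] rows>= 0.0 curjaw 69.0 q [-0.57  0.3   0.22  1.5   0.   -0.2 ] t 10.12
```

View pics/ins.png

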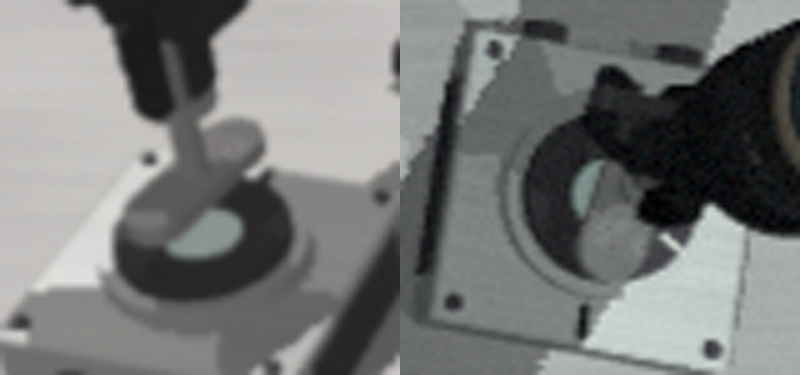

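Emit:
apply_moves --series "0 0 0.004 0 0 0 -1;0 0 0.007 0 0 0 -1;0 0 0.01 0 0 0 -1;0 0 0.012 0 0 0 -1;0 0 0.014 0 0 0 -1;0 0 0.014 0 0 0 -1"

```text
clock: 10.88
position: [556.4, -276.4, 310.5]
ee_rot: [0.183, 0.983, 0.0, -0.0]
force: [0.4, 0.1, -2.4]
grip_width: 15.1
```

Emit:
apply_moves --series "0 0 0.001 0 0 0 -1;0 0 0.002 0 0 0 -1;0 0 0.003 0 0 0 -1;0 0 0.004 0 0 0 -1;0 0 0.004 0 0 0 -1"

```text
clock: 11.5
position: [556.5, -276.5, 306.8]
ee_rot: [0.183, 0.983, 0.0, 0.0]
force: [0.2, -0.2, -2.9]
grip_width: 15.4
```

Emit:
apply_moves --series "0 0 0.001 0 0 0 -1;0 0 0.002 0 0 0 -1;0 0 0.003 0 0 0 -1;0 0 0.004 0 0 0 -1;0 0 0.004 0 0 0 -1"

```text
clock: 12.12
position: [556.5, -276.5, 302.8]
ee_rot: [0.183, 0.983, 0.0, 0.0]
force: [0.8, -0.9, -3.6]
grip_width: 15.2
```

Emit:
apply_moves --series "0 0 0.001 0 0 0 -1;0 0 0.002 0 0 0 -1;0 0 0.002 0 0 0 -1"

```text
clock: 12.5
position: [556.6, -276.5, 301.2]
ee_rot: [0.183, 0.983, 0.0, 0.0]
force: [1.0, -1.3, 1.2]
grip_width: 15.7
```

Emit:
apply_moves --series "0 0 0 0 0 6 -1;0 0 0 0 0 12 -1;0 0 0 0 0 18 -1;0 -0.0003 0 0 0 24 -1;0 -0.0003 0 0 0 30 -1;0 -0.0003 0 0 0 36 -1;0 -0.0005 0 0 0 42 -1;0 -0.0005 0 0 0 48 -1;0.0003 -0.0006 0 0 0 52 -1;0.0003 -0.0006 0 0 0 52 -1"

```text
clock: 13.75
position: [556.3, -277.0, 301.3]
ee_rot: [0.595, 0.803, 0.0, 0.001]
force: [2.0, -1.6, -0.9]
grip_width: 15.1
```

```bash
python3 - <<'E'
from h import *
s=r.get_state();print(s["force"],s["wrist_torque"],s["qpos"])
p,K,W=shot("top");q,Ks,Ws=shot("scene")
c=proj([556,-275,70],K,W).astype(int);b=p[c[1]-38:c[1]+37,c[0]-40:c[0]+40,::-1]
c=proj([556,-275,70],Ks,Ws).astype(int);a=q[c[1]-45:c[1]+30,c[0]-40:c[0]+40,::-1]
cv2.imwrite("pics/turn.png",np.hstack([cv2.resize(i,(400,375),interpolation=cv2.INTER_CUBIC) for i in(a,b)]))
E
```

```text
[ 2.0073 -1.5933 -0.8657] [-0.3069 -0.3812 -0.0385] [-0.5701  0.2993  0.1785  1.4486  0.0006  0.7053]
```

Emit:
apply_moves --series "0 -0.0001 0 0 0 4 -1;0 -0.0001 0 0 0 8 -1;0 -0.0002 0 0 0 12 -1;0 -0.0002 0 0 0 14 -1"

```text
clock: 14.35
position: [556.2, -277.1, 301.3]
ee_rot: [0.687, 0.726, -0.0, 0.001]
force: [0.4, -3.4, 0.0]
grip_width: 15.2
```

```bash
python3 - <<'E'
from h import *
s=r.get_state();print(s["force"],s["wrist_torque"],s["qpos"])
E
```

```text
[ 0.4249 -3.3539  0.0137] [-0.708  -0.4314  2.188 ] [-0.57    0.2989  0.1782  1.4481 -0.0006  0.9456]
```

Emit:
apply_moves --series "0 0 0 0 0 -2.5 -1;0 0 0 0 0 -2.5 -1;0 0 0 0 0 -2.5 1;0 0 0 0 0 -2.5 1;0 0 0 0 0 -2.5 1;0 0 0 0 0 -2.5 1;0 0 -0.03 0 0 -2.5 1;0 0 -0.08 0 0 -2.5 1;0 0 -0.12 0 0 -2.5 1;0 0 -0.12 0 0 -2.5 1"

```text
clock: 15.6
position: [556.2, -277.2, 426.1]
ee_rot: [0.673, 0.739, 0.001, 0.004]
force: [0.3, -0.7, -0.2]
grip_width: 85.3
```

```bash
python3 - <<'E'
from h import *
s=r.get_state();print(s["force"],s["clock"],s["position"])
q,K,W=shot("wrist");save(q,"w6.png",1.25)
ps={}
for t in ["spanner_grip","spanner_collar","hole_a","ring_top"]:
    for d in models.spot_point("wrist",t)[:2]:print(t,d["centre"],d["score"])
plan(520,200,265,0)
E
```

```text
[ 0.3469 -0.6816 -0.1635] 15.6 [ 556.1613 -277.2155  426.1231]
spanner_grip [244.9, 192.6] 0.7
spanner_collar [247.6, 183.4] 0.62
hole_a [243.3, 147.0] 0.9
hole_a [248.8, 198.3] 0.78
shift m [0.4781 0.0093 0.0002] rotvec [-0.16 -0.14  5.38] rows>= 7.7 curjaw 5.4 q [-0.57  0.31  0.43  1.69  0.    0.91] t 15.85
```

View pics/w6.png

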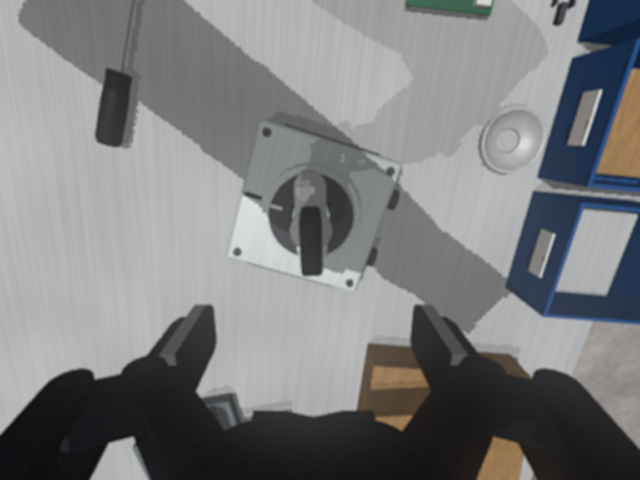

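```bash
python3 - <<'E'
from h import *
plan(530,165,275,0)
E
```

```text
shift m [ 0.4424  0.016  -0.0099] rotvec [-0.16 -0.14  5.38] rows>= 7.1 curjaw 5.4 q [-0.57  0.31  0.43  1.69  0.    0.91] t 15.85
```

Emit:
apply_moves --series "0.4424 0.016 -0.01 -0.2 -0.1 5.4 1;0.4424 0.016 -0.01 -0.2 -0.1 5.4 1;0.4424 0.016 -0.01 -0.2 -0.1 5.4 1;0.4424 0.016 -0.01 -0.2 -0.1 5.4 1;0.4424 0.016 -0.01 -0.2 -0.1 5.4 1;0.4424 0.016 -0.01 -0.2 -0.1 5.4 1;0.4424 0.016 -0.01 -0.2 -0.1 5.4 1;0.4424 0.016 -0.01 -0.2 -0.1 5.4 1;0.4424 0.016 -0.01 -0.2 -0.1 5.4 1;0.4424 0.016 -0.01 -0.2 -0.1 5.4 1"

```text
clock: 17.1
position: [530.3, 163.6, 430.3]
ee_rot: [0.708, 0.706, 0.0, 0.002]
force: [0.1, 0.1, 0.6]
grip_width: 85.5
```

```bash
python3 look.py w7 carousel_knob:200,fork_seat:120,carousel:0; python3 - <<'E'
from h import *
for d in models.outline_of("wrist","carousel_knob")[:2]:
    print(d["score"],d["rect"],cv2.minAreaRect(np.argwhere(d["mask"])[:,::-1].astype(np.float32)))
E
```

```text
[530.3915 163.4125 430.496 ] 17.15
carousel_knob [328.2  53.4] 0.65 @z 200 [582.4 276.3 200. ]
fork_seat [275.5 169.3] 0.92 @z 120 [557.5 180.7 120. ]
0.6 [175.4, 0.0, 274.5, 191.7] ((306.2358703613281, 60.42454528808594), (215.8197479248047, 222.03594970703125), 60.945396423339844)Traceback (most recent call last):
  File "look.py", line 9, in <module>
    for d in models.spot_point("wrist",t)[:4]: print(t,np.round(d["centre"],1),round(d["score"],2),"@z",z,onz(d["centre"],K,W,float(z)).round(1))
             ~~~~~~~~~~~~~~~~~^^^^^^^^^^^
ValueError: it knows: board_mid, carousel_knob, dish_mid, driver_mid, flux_mid, fork_seat, hole, pin, ring_top, spacer_mid, spanner_collar, spanner_grip, tweezers_mid
```

View pics/w7.png

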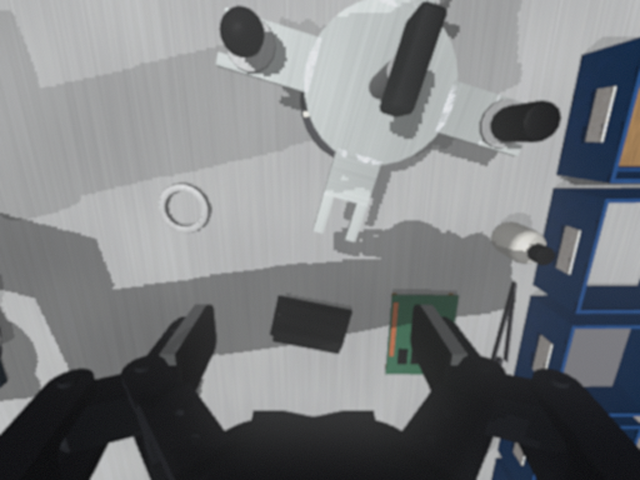

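```bash
python3 - <<'E'
from h import *
v7=np.load("v_w7.npz");v2=np.load("v_w2.npz");v1=np.load("v_w1.npz")
t=imaging.get_image("top");Kt,Wt=np.array(t["mtx"]),np.array(t["world_to_cam"])
s=imaging.get_image("scene");Ks,Ws=np.array(s["mtx"]),np.array(s["world_to_cam"])
g=lambda v:(v["K"],v["W"])
print("knob",tri([((328.2,53.4),*g(v7)),((114.5,179.4),Kt,Wt)]),tri([((328.2,53.4),*g(v7)),((114.5,179.4),Kt,Wt),((387,164.3),Ks,Ws)]))
print("knob z200 w7/top",onz((328.2,53.4),*g(v7),200),onz((114.5,179.4),Kt,Wt,200),onz((387,164.3),Ks,Ws,200))
print("seat",tri([((275.5,169.3),*g(v7)),((170.4,202.1),Kt,Wt),((338.9,190.9),Ks,Ws)]),onz((170.4,202.1),Kt,Wt,120))
print("pointer",tri([((504.3,145),*g(v2)),((145.3,214.7),Kt,Wt)]))
for z in(8,15,20): print(z,onz((504.3,145),*g(v2),z),onz((145.3,214.7),Kt,Wt,z),"w7tip",onz((244.5,91),*g(v7),z),"w2ends",onz((627/1.25,165/1.25),*g(v2),z),onz((635/1.25,197/1.25),*g(v2),z))
# enlarge crops for a look at pointer: top0 base area, w2 corner
a=cv2.imread("pics/top0.png")[290:345,180:260];b=cv2.imread("pics/w2.png")[140:300,540:640]
c=cv2.imread("pics/w7.png")[60:160,270:370]
cv2.imwrite("pics/ptr.png",np.hstack([cv2.resize(i,(266,400),interpolation=cv2.INTER_CUBIC) if 0 else cv2.resize(i,None,fx=400/i.shape[0],fy=400/i.shape[0],interpolation=cv2.INTER_CUBIC)[:, :266] for i in(a,b,c)]))
E
```

```text
knob [589.2855 279.9333 188.7982] [584.3388 271.6933 213.63  ]
knob z200 w7/top [582.3973 276.3205 200.    ] [589.8159 277.2222 200.    ] [564.3771 276.9348 200.    ]
seat [552.3684 181.7013 113.7597] [548.2014 177.3747 120.    ]
pointer [528.1959 260.2555  21.8391]
8 [536.8474 272.0549   8.    ] [526.6538 264.9752   8.    ] w7tip [523.5909 264.4129   8.    ] w2ends [522.7518 268.3      8.    ] [551.1274 276.9081   8.    ]
15 [534.6928 265.8196  15.    ] [526.2526 263.0354  15.    ] w7tip [523.7062 263.9993  15.    ] w2ends [520.9496 262.1586  15.    ] [548.6159 270.5515  15.    ]
20 [533.1539 261.3659  20.    ] [525.9661 261.6498  20.    ] w7tip [523.7887 263.704   20.    ] w2ends [519.6623 257.7719  20.    ] [546.822  266.0111  20.    ]
```

```bash
python3 - <<'E'
from h import *
plan(584,276,270,70)
plan(584,276,270,-20)
E
```

```text
shift m [0.112  0.0535 0.0064] rotvec [  0.15   0.2  -70.1 ] rows>= 6.6 curjaw -0.1 q [ 0.18  0.13  0.24  1.68 -0.    1.75] t 17.4
shift m [0.112  0.0535 0.0064] rotvec [ 0.23  0.03 19.9 ] rows>= 2.0 curjaw -0.1 q [ 0.18  0.13  0.24  1.68 -0.    1.75] t 17.4
```

Emit:
apply_moves --series "0.112 0.0535 0 0 0 -95 1;0.112 0.0535 0 0 0 -95 1;0.112 0.0535 0 0 0 -95 1;0.112 0.0535 0 0 0 -95 1;0.112 0.0535 0 0 0 -95 1;0.112 0.0535 0 0 0 -95 1;0.112 0.0535 0 0 0 -95 1;0.112 0.0535 0 0 0 -95 1;0.112 0.0535 0 0 0 -95 1;0.112 0.0535 0 0 0 -95 1"

```text
clock: 18.65
position: [583.8, 276.6, 431.0]
ee_rot: [-0.042, 0.999, -0.001, 0.002]
force: [-0.8, 0.2, 0.1]
grip_width: 85.4
```

```bash
python3 - <<'E'
from h import *
plan(584,276,272,164)
E
```

```text
shift m [-0.0001 -0.0006  0.0043] rotvec [ -0.2    0.13 -69.15] rows>= 6.5 curjaw 94.9 q [ 0.34  0.39  0.55  1.73 -0.    0.25] t 18.65
```

Emit:
apply_moves --series "0 0 0 -0.2 0.1 -69 1;0 0 0 -0.2 0.1 -69 1;0 0 0 -0.2 0.1 -69 1;0 0 0 -0.2 0.1 -69 1;0 0 0 -0.2 0.1 -69 1;0 0 0 -0.2 0.1 -69 1;0 0 0 -0.2 0.1 -69 1;0 0 0 -0.2 0.1 -69 1;0 0 0 -0.2 0.1 -69 1"

```text
clock: 19.77
position: [583.7, 276.8, 431.0]
ee_rot: [-0.601, 0.799, 0.0, 0.0]
force: [0.6, -0.4, -0.1]
grip_width: 85.2
```

```bash
cat > knob.py <<'E'
import sys
from h import *
nm=sys.argv[1]
p,K,W=shot("wrist");save(p,nm+".png",1.25);np.savez("v_"+nm,K=K,W=W)
T=np.linalg.inv(W)
Tc=np.array(imaging.get_image("wrist")["T_tool_cam"])
def tool(px,z):
    d=Tc[:3,:3]@np.linalg.inv(K)@np.array([px[0],px[1],1.]);return Tc[:3,3]+d*(z-Tc[2,3])/d[2]
zt=r.get_state()["position"][2]
# dark blob around expected knob top
e=proj([584,276,215],K,W);print("expected px",e)
g=cv2.cvtColor(p,cv2.COLOR_RGB2GRAY);m=(g<75).astype(np.uint8)
n,l,st,ce=cv2.connectedComponentsWithStats(m)
for i in range(1,n):
    if st[i,4]>150 and np.hypot(*(ce[i]-e))<90:
        rc=cv2.minAreaRect(np.argwhere(l==i)[:,::-1].astype(np.float32));print(st[i],ce[i],rc)
for t in("carousel_knob","fork_seat"):
    for d in models.spot_point("wrist",t)[:2]:
        z=200 if t[0]=="c" else 120
        print(t,d["centre"],d["score"],onz(d["centre"],K,W,z),"tool",tool(d["centre"],zt-z))
E
python3 knob.py w8
```

```text
expected px [248.8045 217.2657]
[ 244  178   17   68 1056] [251.893  211.1572] ((252.0, 211.5), (67.0, 16.0), 90.0)
carousel_knob [254.0, 209.0] 0.56 [579.9153 276.2793 200.    ] tool [  1.6994   3.5432 231.0435]
fork_seat [250.9, 83.4] 0.89 [554.8991 180.748  120.    ] tool [100.4597   1.0254 311.0435]
fork_seat [33.0, 0.0] 0.43 [721.3106  61.4382 120.    ] tool [ 168.7782 -192.0172  311.0435]
```

Emit:
apply_moves --series "0 0.001 0.03 0 0 0 1;0 0.001 0.055 0 0 0 1;0 0.001 0.07 0 0 0 1;0 0.001 0.07 0 0 0 1;0 0.001 0.07 0 0 0 -1;0 0.001 0.07 0 0 0 -1;0 0.001 0.07 0 0 0 -1;0 0.001 0.07 0 0 0 -1;0 0.001 0.07 0 0 0 -1;0 0.001 0.07 0 0 0 -1"

```text
clock: 21.22
position: [582.5, 277.4, 361.8]
ee_rot: [-0.602, 0.799, 0.0, 0.001]
force: [-2.3, -0.4, 3.6]
grip_width: 13.1
```

```bash
python3 - <<'E'
from h import *
s=r.get_state();print(s["force"],s["wrist_torque"],s["qpos"])
E
```

```text
[-2.2752 -0.3692  3.5967] [0.0659 0.5139 0.1792] [ 0.3404  0.3631  0.3784  1.5852  0.0006 -0.9515]
```

Emit:
apply_moves --series "0 0 0 0 0 5 -1;0 0 0 0 0 11 -1;0 0 0 0 0 17 -1;0 0 0 0 0 23 -1;0 0 0 0 0 29 -1;0 0 0 0 0 35 -1;0 0 0 0 0 41 -1;0 0 0 0 0 47 -1;0 0 0 0 0 52 -1;0 0 0 0 0 52 -1"

```text
clock: 22.48
position: [582.9, 277.0, 361.8]
ee_rot: [-0.191, 0.982, -0.0, 0.001]
force: [-0.7, -1.0, 4.9]
grip_width: 13.3
```

```bash
python3 - <<'E'
from h import *
s=r.get_state();print(s["wrist_torque"],s["qpos"])
p,K,W=shot("wrist");save(p,"w9.png",1.25);np.savez("v_w9",K=K,W=W)
for d in models.spot_point("wrist","fork_seat")[:2]: print(d["centre"],d["score"],onz(d["centre"],K,W,120))
# white pixels on dark base near expected pointer
for z in(10,20): print(z,proj([532,262,z],K,W),proj([582.5,277,z],K,W),proj([520,259,z],K,W))
g=cv2.cvtColor(p,cv2.COLOR_RGB2GRAY);e=proj([532,262,18],K,W).astype(int)
np.savetxt("/dev/stdout",g[e[1]-24:e[1]+24:2,e[0]-32:e[0]+32:2],fmt="%3d",delimiter=" ")
E
```

```text
[-0.1774  0.2162 -0.2098] [ 0.3399  0.3632  0.3785  1.5845 -0.0005 -0.0437]
[251.1, 73.8] 0.78 [488.6365 240.2795 120.    ]
10 [254.2245 131.0031] [249.8861 175.136 ] [255.7772 120.0384]
20 [254.3386 131.7007] [249.8649 177.1178] [255.9422 120.3953]
9 188
201 208 233 236 236 237 237 237 237 237 238 238 238 238 239 240 240 240 240 240 241 241 241 241 236 226 227 214 190 192 193 192
206 210 233 235 236 236 236 236 237 237 238 238 238 238 239 239 240 240 239 240 241 241 241 241 232 226 226 212 187 188 189 191
208 212 232 234 235 235 235 236 237 237 237 237 238 238 238 239 238 239 239 240 240 240 239 240 239 228 225 207 189 188 188 188
207 210 232 236 236 236 237 237 237 237 238 238 239 239 239 239 239 240 239 240 240 240 240 240 238 226 226 207 189 189 189 188
201 209 231 234 234 234 235 235 235 235 235 236 236 236 237 237 237 238 237 238 238 238 239 239 230 223 224 205 188 189 189 189
163 174 226 232 231 232 232 232 233 233 233 233 234 234 235 235 235 235 236 236 236 237 237 235 224 222 222 203 189 188 187 188
144 153 226 232 232 232 232 233 233 234 234 234 234 235 235 236 236 237 236 
[... 1271 characters left out ...]
 236 237 237 237 235 235 236 234 225 223 223 224 223 217 189
233 233 235 235 235 236 237 237 238 237 239 236 238 237 236 236 236 236 237 237 237 234 235 236 233 228 222 221 223 222 220 219
232 233 235 234 235 236 236 236 236 236 239 236 237 237 234 236 235 236 237 236 237 234 235 236 234 232 222 221 222 221 219 219
232 233 235 234 234 235 236 235 236 236 238 236 237 236 234 236 235 236 236 236 237 234 235 236 233 227 221 220 222 221 219 218
232 232 234 234 234 235 235 235 236 235 238 235 236 236 234 235 234 235 236 235 237 232 234 235 233 232 223 221 221 220 218 217
231 232 234 234 234 234 235 235 236 235 238 235 236 235 234 234 234 235 236 235 236 232 234 234 233 233 221 220 221 221 217 218
```

Emit:
apply_moves --series "0 0 0 0 0 4 -1;0 0 0 0 0 6 -1;0 0 0 0 0 6 -1;0 0 0 0 0 6 1;0 0 0 0 0 6 1;0 0 0 0 0 6 1;0 0 0 0 0 6 1;0 0 -0.04 0 0 6 1;0 0 -0.06 0 0 6 1;0 0 -0.06 0 0 6 1"

```text
clock: 23.82
position: [583.0, 277.4, 423.6]
ee_rot: [-0.139, 0.99, 0.001, 0.003]
force: [0.2, -0.0, 0.9]
grip_width: 85.9
```

```bash
python3 knob.py w10; python3 - <<'E'
from h import *
plan(574,147,250)
E
```

```text
expected px [246.7175 222.508 ]
[ 241  178   18   71 1211] [249.4005 214.0372] ((249.5, 213.0), (70.0, 17.0), 90.0)
carousel_knob [251.7, 217.8] 0.85 [585.5711 280.2251 200.    ] tool [ -0.6722   1.9165 220.3475]
fork_seat [49.2, 240.1] 0.65 [706.3078  79.6874 120.    ] tool [ -60.5915 -221.2566  300.3475]
shift m [ 0.0441 -0.1228  0.0146] rotvec [ 0.01 -0.13  0.  ] rows>= 2.1 curjaw 106.0 q [0.34 0.39 0.52 1.71 0.   0.06] t 24.02
```

Emit:
apply_moves --series "0.044 -0.123 0 0 0 0 1;0.044 -0.123 0 0 0 0 1;0.044 -0.123 0 0 0 0 1;0.044 -0.123 0 0 0 0 1;0.044 -0.123 0 0 0 0 1"

```text
clock: 24.65
position: [574.3, 148.0, 420.4]
ee_rot: [-0.14, 0.99, 0.0, -0.0]
force: [-0.5, 0.7, 0.7]
grip_width: 85.5
```

```bash
python3 - <<'E'
from h import *
p,K,W=shot("wrist");save(p,"w11.png",1);np.savez("v_w11",K=K,W=W)
for t in("fork_seat","carousel_knob"):
  for d in models.spot_point("wrist",t)[:2]: print(t,d["centre"],d["score"],onz(d["centre"],K,W,120))
e=proj([540,265,20],K,W);print("ptr exp",e,proj([582.7,277,20],K,W),proj([487,250,120],K,W))
x,y=int(e[0]),int(e[1]);x0=max(0,min(512-160,x-80));y0=max(0,min(384-120,y-60))
print("crop0",x0,y0);cv2.imwrite("pics/w11c.png",cv2.resize(p[y0:y0+120,x0:x0+160,::-1],None,fx=5,fy=5,interpolation=cv2.INTER_CUBIC))
print(r.get_state()["position"],r.get_state()["clock"])
E
```

```text
fork_seat [375.9, 129.1] 0.69 [483.2968 249.8042 120.    ]
carousel_knob [404.2, 267.7] 0.89 [616.57   344.6678 120.    ]
ptr exp [337.1544 167.4331] [333.9227 197.7443] [374.5165 132.9041]
crop0 257 107
[574.2851 148.1789 420.7579] 24.8
```

View pics/w11c.png

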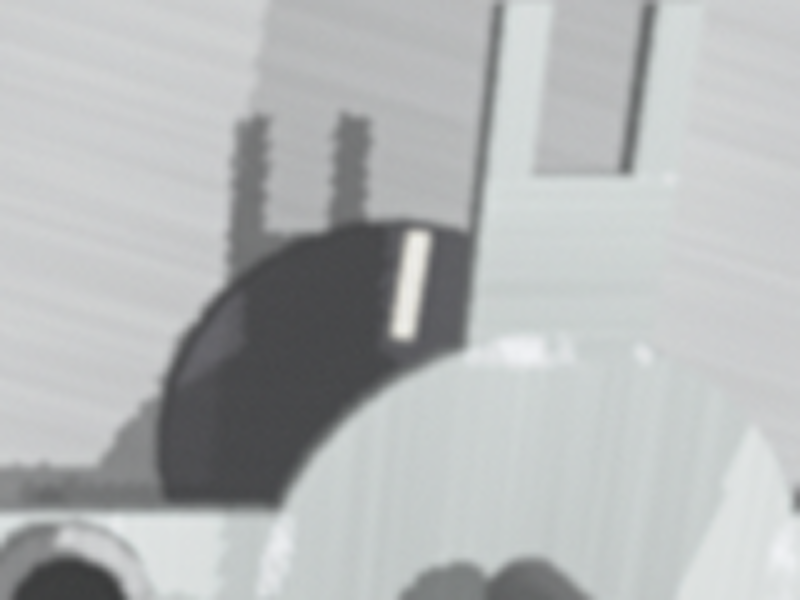

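```bash
python3 - <<'E'
from h import *
v=np.load("v_w11.npz");K,W=v["K"],v["W"]
f=lambda X,Y,z:onz((257+X/5-.4,107+Y/5-.4),K,W,z)
def ang(a,b):
    d=(a-b);return round(np.degrees(np.arctan2(d[1],d[0]))%360,1),a.round(1),b.round(1)
for z in(12,20,28): print("ptr",z,ang(f(419,232,z),f(400,340,z)))
print("slotL",ang(f(553,5,120),f(535,170,120)))
print("slotR",ang(f(657,5,120),f(638,170,120)))
print("outerL",ang(f(503,5,120),f(470,335,120)))
print("base left/top rim z20",f(160,430,20),f(400,220,20))
E
```

```text
ptr 12 (np.float64(191.8), array([520.5, 264.7,  12. ]), array([550.8, 271.1,  12. ]))
ptr 20 (np.float64(191.8), array([520. , 261.8,  20. ]), array([549.7, 268. ,  20. ]))
ptr 28 (np.float64(191.8), array([519.6, 258.9,  28. ]), array([548.7, 265. ,  28. ]))
slotL (np.float64(197.1), array([467.3, 233.7, 120. ]), array([496.8, 242.7, 120. ]))
slotR (np.float64(198.0), array([461.8, 252.6, 120. ]), array([491.2, 262.2, 120. ]))
outerL (np.float64(197.0), array([469.9, 224.6, 120. ]), array([531.2, 243.3, 120. ]))
base left/top rim z20 [593.4761 211.8393  20.    ] [518.4252 255.6084  20.    ]
```

Emit:
apply_moves --series "-0.044 0.123 0 0 0 0 1;-0.044 0.123 0 0 0 0 1;-0.044 0.123 0 0 0 0 1;-0.044 0.123 0.03 0 0 0 1;-0.044 0.123 0.059 0 0 0 1;-0.044 0.123 0.059 0 0 0 1;-0.044 0.123 0.059 0 0 0 -1;-0.044 0.123 0.059 0 0 0 -1;-0.044 0.123 0.059 0 0 0 -1;-0.044 0.123 0.059 0 0 0 -1"

```text
clock: 26.05
position: [583.0, 277.0, 363.2]
ee_rot: [-0.139, 0.99, -0.0, 0.001]
force: [-3.0, -0.4, 5.2]
grip_width: 12.7
```

Emit:
apply_moves --series "0 0 0 0 0 0 -1;0 0 0 0 0 3 -1;0 0 0 0 0 4.8 -1;0 0 0 0 0 4.8 -1;0 0 0 0 0 4.8 1;0 0 0 0 0 4.8 1;0 0 0 0 0 4.8 1;0 0 0 0 0 4.8 1;0 0 -0.04 0 0 4.8 1;0 0 -0.06 0 0 4.8 1"

```text
clock: 27.3
position: [582.6, 277.3, 423.9]
ee_rot: [-0.098, 0.995, 0.0, 0.001]
force: [0.7, 0.6, 0.0]
grip_width: 85.5
```

Emit:
apply_moves --series "0.03 -0.123 0 0 0 0 1;0.03 -0.123 0 0 0 0 1;0.03 -0.123 0 0 0 0 1;0.03 -0.123 0 0 0 0 1;0.03 -0.123 0 0 0 0 1"

```text
clock: 27.92
position: [577.1, 151.9, 421.9]
ee_rot: [-0.098, 0.995, 0.0, 0.0]
force: [-0.0, 0.8, -0.9]
grip_width: 85.4
```

```bash
python3 - <<'E'
from h import *
p,K,W=shot("wrist");save(p,"w12.png",1);np.savez("v_w12",K=K,W=W)
for t in("fork_seat",):
  for d in models.spot_point("wrist",t)[:2]: print(t,d["centre"],d["score"],onz(d["centre"],K,W,120))
g=cv2.cvtColor(p,cv2.COLOR_RGB2GRAY)
m=cv2.inRange(g,195,255)
n,l,st,ce=cv2.connectedComponentsWithStats(m)
e=proj([535,265,12],K,W);print(e)
for i in range(1,n):
    if 30<st[i,4]<400 and np.hypot(*(ce[i]-e))<45: print(st[i],ce[i],cv2.minAreaRect(np.argwhere(l==i)[:,::-1].astype(np.float32)), cv2.fitLine(np.argwhere(l==i)[:,::-1].astype(np.float32),2,0,.01,.01).ravel())
ls=cv2.createLineSegmentDetector().detect(g)[0][:,0]
f=lambda q,z:onz(q,K,W,z)
for a in ls:
    L=np.hypot(a[2]-a[0],a[3]-a[1]);A,B=f(a[:2],120),f(a[2:],120);th=np.degrees(np.arctan2(*(A-B)[[1,0]]))%180
    c=(A+B)/2
    if L>12 and abs(th-12)<15 and np.hypot(c[0]-510,c[1]-255)<75: print("px",a.round(1),"th",th.round(1),"@120",c.round(1),"@12",f((a[:2]+a[2:])/2,12).round(1))
print(r.get_state()["position"],r.get_state()["clock"])
E
```

```text
fork_seat [376.2, 116.9] 0.82 [484.1684 257.9705 120.    ]
[334.5403 152.7839]
[336 144   4  20  39] [337.3846 153.5897] ((337.2931213378906, 153.48275756835938), (2.1591827869415283, 19.183507919311523), 4.763641834259033) [  0.1016  -0.9948 337.3846 153.5897]
px [338.4 164.3 340.  143.1] th 12.5 @120 [525.4 233.5 120. ] @12 [534.9 271.8  12. ]
px [335.4 141.9 333.6 163.3] th 11.9 @120 [525.2 228.6 120. ] @12 [534.7 264.9  12. ]
px [359.8  90.7 350.4 164.3] th 10.6 @120 [499.1 241.4 120. ] @12 [496.3 282.5  12. ]
px [391.7  82.9 385.  125.5] th 10.7 @120 [471.3 265.5 120. ] @12 [458.8 316.5  12. ]
px [381.5 124.5 386.3  92. ] th 11.1 @120 [475.4 262.6 120. ] @12 [464.8 312.5  12. ]
px [303.2 152.  304.5 115.7] th 12.7 @120 [513.7 193.8 120. ] @12 [518.2 216.2  12. ]
px [350.3 140.6 355.9  91.9] th 11.1 @120 [488.5 236.1 120. ] @12 [482.7 275.3  12. ]
px [333.5 120.5 331.9 137. ] th 11.0 @120 [503.2 220.1 120. ] @12 [504.  253.1  12. ]
px [312.8 120.5 311.2 143.2] th 11.3 @120 [510.  201.1 120. ] @12 [513.5 226.4  12. ]
px [364.3 125.6 368.4  93. ] th 11.2 @120 [479.6 246.5 120. ] @12 [470.7 289.9  12. ]
px [405.4 184.3 399.8 199.5] th 1.1 @120 [550.8 310.4 120. ] @12 [570.6 379.5  12. ]
[577.095  152.0625 421.851 ] 28.025
```

```bash
python3 - <<'E'
from h import *
plan(556.2,-277.2,422-r.pinch_z,5.4)
E
```

```text
shift m [ 0.1046 -0.4168 -0.0004] rotvec [  0.01   0.04 -84.1 ] rows>= 7.9 curjaw 101.3 q [ 0.15  0.25  0.35  1.68  0.   -0.05] t 28.02
```

Emit:
apply_moves --series "0.1046 -0.4168 0 0 0 -84.1 1;0.1046 -0.4168 0 0 0 -84.1 1;0.1046 -0.4168 0 0 0 -84.1 1;0.1046 -0.4168 0 0 0 -84.1 1;0.1046 -0.4168 0 0 0 -84.1 1;0.1046 -0.4168 0 0 0 -84.1 1;0.1046 -0.4168 0 0 0 -84.1 1;0.1046 -0.4168 0 0 0 -84.1 1;0.1046 -0.4168 0 0 0 -84.1 1;0.1046 -0.4168 0 0 0 -84.1 1"

```text
clock: 29.28
position: [555.9, -278.1, 421.5]
ee_rot: [0.739, -0.674, -0.0, -0.0]
force: [-0.1, -0.0, 0.6]
grip_width: 85.6
```

```bash
python3 - <<'E'
from h import *
plan(556.2,-277.2,302-r.pinch_z,5.4)
p,K,W=shot("wrist");save(p,"w13.png",1)
g=cv2.cvtColor(p,cv2.COLOR_RGB2GRAY)
for t in ("spanner_grip","spanner_collar"):
    for d in models.spot_point("wrist",t)[:1]:print(t,d["centre"],d["score"],onz(d["centre"],K,W,150 if "grip" in t else 120))
for d in models.outline_of("wrist","spanner_grip")[:1]: print(d["rect"],d["score"])
E
```

```text
shift m [-0.0008 -0.0003  0.1195] rotvec [-0.01  0.04 -0.1 ] rows>= 1.9 curjaw -174.7 q [-0.57  0.32  0.44  1.69  0.   -2.24] t 29.27
spanner_grip [249.5, 199.0] 0.6 [ 556.0421 -274.3038  150.    ]
spanner_collar [250.2, 187.3] 0.81 [ 555.6931 -277.1665  120.    ]
[231.9, 143.1, 38.9, 85.1] 0.94
```

Emit:
apply_moves --series "0 0 0.05 0 0 0 1;0 0 0.09 0 0 0 1;0 0 0.119 0 0 0 1;0 0 0.119 0 0 0 1;0 0 0.119 0 0 0 -1;0 0 0.119 0 0 0 -1;0 0 0.119 0 0 0 -1;0 0 0.119 0 0 0 -1;0 0 0.119 0 0 0 -1;0 0 0.119 0 0 0 -1"

```text
clock: 30.72
position: [555.9, -278.5, 304.1]
ee_rot: [0.739, -0.673, 0.001, -0.001]
force: [-0.3, 0.1, 4.0]
grip_width: 15.5
```

Emit:
apply_moves --series "0 0 -0.006 0 0 0 -1;0 0 -0.02 0 0 0 -1;0 0 -0.06 0 0 0 -1;-0.05 0 -0.06 0 0 0 -1;-0.1 0 -0.06 0 0 0 -1;-0.11 0 -0.06 0 0 0 -1;-0.11 0 -0.06 0 0 0 -1;-0.11 0 -0.06 0 0 0 -1"

```text
clock: 31.72
position: [545.2, -169.8, 362.4]
ee_rot: [0.739, -0.674, -0.0, 0.0]
force: [-0.4, 0.6, -3.0]
grip_width: 15.2
```

```bash
python3 - <<'E'
from h import *
p,K,W=shot("wrist");save(p,"w14.png",1);np.savez("v_w14",K=K,W=W)
g=cv2.cvtColor(p,cv2.COLOR_RGB2GRAY)
o={}
for t in("hole_a","ring_top","spanner_collar"):
  for d in models.spot_point("wrist",t)[:2]: print(t,np.round(d["centre"],1),round(d["score"],2),onz(d["centre"],K,W,70).round(1))
C=np.array([556,-276.])
ls=cv2.createLineSegmentDetector().detect(g)[0][:,0]
for a in ls:
    A,B=onz(a[:2],K,W,65)[:2],onz(a[2:],K,W,65)[:2];m=(A+B)/2-C
    if 20<np.hypot(*m)<72 and 6<np.hypot(*(A-B))<22:
        th=np.degrees(np.arctan2(*(A-B)[::-1]))%180;rt=np.degrees(np.arctan2(m[1],m[0]))%360
        if abs((th-rt+90)%180-90)<20: print("line r %.1f at %.1f dir %.1f"%(np.hypot(*m),rt,th),a.round(1))
print(r.get_state()["position"],r.get_state()["force"],r.get_state()["grip_width"],r.get_state()["clock"])
E
```

```text
hole_a [250.5 108.9] 0.71 [ 551.6 -246.5   70. ]
spanner_collar [250.6 240.6] 0.67 [ 539.1 -112.6   70. ]
line r 59.3 at 165.7 dir 169.5 [317.  100.2 300.7  95.2]
line r 59.2 at 169.4 dir 168.8 [301.5  90.7 319.1  96.3]
line r 35.5 at 173.5 dir 166.7 [292.1  85.  281.3  81. ]
line r 35.7 at 167.0 dir 172.1 [279.6  86.1 291.6  89.2]
line r 65.1 at 21.7 dir 13.0 [178.1  96.5 184.5  95.5]
line r 70.4 at 18.2 dir 7.5 [170.6  93.1 178.2  92.8]
[ 545.2565 -169.9022  362.6182] [ 0.9379  0.4092 -3.0034] 15.571489267381374 31.925
```

```bash
python3 - <<'E'
from h import *
plan(425.8,246.8,340-r.pinch_z,11.1)
E
```

```text
shift m [-0.4258  0.0812  0.0227] rotvec [ 0.    0.02 -5.9 ] rows>= 6.9 curjaw -174.8 q [-0.42  0.16  0.14  1.55  0.   -2.08] t 31.93
```

Emit:
apply_moves --series "-0.4258 0.0812 0 0 0 -5.9 -1;-0.4258 0.0812 0 0 0 -5.9 -1;-0.4258 0.0812 0 0 0 -5.9 -1;-0.4258 0.0812 0 0 0 -5.9 -1;-0.4258 0.0812 0 0 0 -5.9 -1;-0.4258 0.0812 0 0 0 -5.9 -1;-0.4258 0.0812 0 0 0 -5.9 -1;-0.4258 0.0812 0.0227 0 0 -5.9 -1;-0.4258 0.0812 0.0227 0 0 -5.9 -1;-0.4258 0.0812 0.0227 0 0 -5.9 -1"

```text
clock: 33.17
position: [425.6, 246.9, 340.7]
ee_rot: [0.772, -0.635, 0.0, -0.0]
force: [0.3, 0.1, -3.0]
grip_width: 15.4
```

```bash
python3 - <<'E'
from h import *
p,K,W=shot("wrist");save(p,"w15.png",1)
for t in ("fork_seat","carousel_knob","spanner_collar","pin_a"):
    for d in models.spot_point("wrist",t)[:2]:print(t,np.round(d["centre"],1),round(d["score"],2),onz(d["centre"],K,W,120).round(1))
s=r.get_state();print(s["position"],s["force"],s["wrist_torque"],s["clock"])
q,K,W=shot("top");p,K2,W2=shot("scene")
for n,k,w in(("top",K,W),("scene",K2,W2)):
  for t in ("fork_seat","spanner_collar"):
    for d in models.spot_point(n,t)[:2]:print(n,t,np.round(d["centre"],1),round(d["score"],2),onz(d["centre"],k,w,120).round(1))
plan(425.8,246.8,312-r.pinch_z,11.1)
E
```

```text
fork_seat [172.2 213.2] 0.68 [483.5 256.3 120. ]
spanner_collar [250.6 241.6] 0.71 [421.  268.1 120. ]
pin_a [249.  177.2] 0.75 [432.2 217.8 120. ]
[425.7324 247.0665 341.0845] [-0.2954 -0.0705 -2.2944] [ 0.0338 -0.0219  0.016 ] 33.425
top fork_seat [134.6 232.2] 0.87 [481.1 257.2 120. ]
top spanner_collar [249.5 159. ] 0.75 [646.   -4.3 120. ]
top spanner_collar [132.3 259.1] 0.69 [421.3 260.9 120. ]
scene fork_seat [366.1 172.6] 0.55 [486.1 257.2 120. ]
scene spanner_collar [364.4 147.7] 0.62 [374.2 270.7 120. ]
scene spanner_collar [205.5 173.6] 0.39 [ 506.  -131.9  120. ]
shift m [ 0.0008 -0.0004  0.0284] rotvec [-0.03  0.02  0.08] rows>= 0.5 curjaw -168.8 q [ 0.39 -0.04 -0.12  1.49  0.   -1.38] t 33.73
```

```bash
python3 - <<'E'
from h import *
p,K,W=shot("wrist")
for d in models.outline_of("wrist","spanner_collar")[:2]: print(d["rect"],d["score"])
g=cv2.cvtColor(p,cv2.COLOR_RGB2GRAY).astype(int)
print(g[146:170,244:258].mean(1).round(0))
a=cv2.imread("pics/w5_full.png",0);a=cv2.resize(a,(512,384)).astype(int);print(a[146:170,244:258].mean(1).round(0))
E
```

```text
[224.0, 160.1, 53.1, 166.2] 0.93
[201. 201. 201. 201. 202. 201. 202. 202. 202. 202. 200. 182. 148. 139.
 175. 204. 206. 198. 195. 196. 196. 191. 181. 160.]
[108. 108. 109. 109. 109. 108. 107. 105. 108. 120. 132. 139. 141. 140.
 140. 140. 140. 140. 140. 140. 139. 140. 139. 139.]
```

```bash
python3 - <<'E'
from h import *
plan(426.1,243.1,312-r.pinch_z,11.1)
plan(485.0,254.7,312-r.pinch_z,11.1)
E
```

```text
shift m [ 0.0046 -0.      0.0283] rotvec [-0.03  0.01  0.09] rows>= 0.5 curjaw -168.8 q [ 0.39 -0.04 -0.12  1.49  0.   -1.38] t 33.83
shift m [ 0.0047 -0.0601  0.0283] rotvec [-0.03  0.01  0.09] rows>= 1.1 curjaw -168.8 q [ 0.39 -0.04 -0.12  1.49  0.   -1.38] t 33.83
```

Emit:
apply_moves --series "0.0046 0 0.015 0 0 0 -1;0.0046 0 0.028 0 0 0 -1;0.0046 0 0.028 0 0 0 -1;0.0046 -0.01 0.028 0 0 0 -1;0.0046 -0.02 0.028 0 0 0 -1;0.0046 -0.028 0.028 0 0 0 -1;0.0046 -0.028 0.028 0 0 0 -1"

```text
clock: 34.7
position: [454.4, 248.7, 312.5]
ee_rot: [0.773, -0.635, 0.0, -0.0]
force: [-0.1, 0.1, -2.6]
grip_width: 15.4
```

```bash
python3 - <<'E'
from h import *
s=r.get_state();print(s["position"],s["force"])
V={}
for n in("wrist","top"):
    p,K,W=shot(n);save(p,"i_%s.png"%n)
    for t in ("fork_seat","spanner_collar"):
        for d in models.spot_point(n,t)[:2]:print(n,t,np.round(d["centre"],1),round(d["score"],2),onz(d["centre"],K,W,120).round(1))
E
```

```text
[454.4313 248.6671 312.4977] [-0.1333  0.1438 -2.6071]
wrist fork_seat [204.3 236.6] 0.75 [483.3 258.  120. ]
wrist spanner_collar [251.8 242.6] 0.74 [451.8 256.1 120. ]
top fork_seat [135.7 235. ] 0.65 [474.8 254.6 120. ]
top fork_seat [116.1 184.8] 0.64 [589.6 302.2 120. ]
top spanner_collar [136.1 246.6] 0.58 [448.9 253.1 120. ]
```

Emit:
apply_moves --series "0 -0.006 0 0 0 0 -1;0 -0.012 0 0 0 0 -1;0 -0.017 0 0 0 0 -1;0 -0.017 0 0 0 0 -1"

```text
clock: 35.5
position: [470.7, 251.9, 312.2]
ee_rot: [0.773, -0.635, 0.0, -0.0]
force: [0.3, 0.1, -1.5]
grip_width: 15.7
```

Emit:
apply_moves --series "0 -0.005 0 0 0 0 -1;0 -0.01 0 0 0 0 -1;0 -0.0145 0 0 0 0 -1;0 -0.0145 0 0 0 0 -1"

```text
clock: 36.0
position: [484.8, 254.7, 312.2]
ee_rot: [0.773, -0.635, 0.0, -0.0]
force: [0.1, -0.7, -3.2]
grip_width: 15.2
```

```bash
python3 - <<'E'
from h import *
s=r.get_state();print(s["position"],s["force"],s["wrist_torque"])
for n in("wrist","scene","top"):
    p,K,W=shot(n);save(p,"j_%s.png"%n)
    for t in ("fork_seat","spanner_collar"):
        for d in models.spot_point(n,t)[:2]:print(n,t,np.round(d["centre"],1),round(d["score"],2),onz(d["centre"],K,W,120).round(1))
    if n=="wrist":
        g=cv2.cvtColor(p,cv2.COLOR_RGB2GRAY)
        for a in cv2.createLineSegmentDetector().detect(g)[0][:,0]:
            A,B=onz(a[:2],K,W,120),onz(a[2:],K,W,120);c=(A+B)/2;th=np.degrees(np.arctan2(*(A-B)[[1,0]]))%180
            if np.hypot(*(A-B))>12 and abs(th-11)<12 and np.hypot(*(c[:2]-[485,257]))<50: print("edge th %.1f"%th,c.round(1),a.round(0))
E
```

```text
[484.8097 254.6928 312.2493] [ 0.1348 -0.7119 -3.2096] [ 0.0472 -0.0024 -0.0037]
wrist fork_seat [251.6 171.7] 0.52 [491.6 215.1 120. ]
wrist spanner_collar [248.  239.9] 0.98 [484.9 260.5 120. ]Traceback (most recent call last):
  File "<stdin>", line 11, in <module>
TypeError: return arrays must be of ArrayType
```

Emit:
apply_moves --series "0 0 0.003 0 0 0 -1;0 0 0.006 0 0 0 -1;0 0 0.0075 0 0 0 -1;0 0 0.0075 0 0 0 -1"

```text
clock: 36.65
position: [484.3, 254.6, 304.5]
ee_rot: [0.773, -0.635, -0.0, -0.0]
force: [0.4, -0.2, -2.4]
grip_width: 15.4
```

```bash
python3 - <<'E'
from h import *
s=r.get_state();print(s["position"],s["force"],s["wrist_torque"])
p,K,W=shot("wrist");save(p,"k_wrist.png")
g=cv2.cvtColor(p,cv2.COLOR_RGB2GRAY)
for a in cv2.createLineSegmentDetector().detect(g)[0][:,0]:
    A,B=onz(a[:2],K,W,120)[:2],onz(a[2:],K,W,120)[:2];c=(A+B)/2;d=A-B;th=np.degrees(np.arctan2(d[1],d[0]))%180
    if np.hypot(*d)>8 and abs(th-11)<14 and np.hypot(*(c-[485,257]))<55: print("edge th %.1f"%th,c.round(1),"lat %.1f"%((c-[485,257])@[-.193,.981]),a.round(0))
E
```

```text
[484.327  254.634  304.4804] [ 0.3596 -0.1886 -2.3634] [-0.0595 -0.0004  0.0174]
edge th 12.4 [519.8 233.4] lat -29.8 [184. 195. 212. 195.]
edge th 12.0 [520.3 229.7] lat -33.6 [212. 189. 184. 189.]
edge th 18.1 [477.9 235.5] lat -19.8 [248. 213. 284. 209.]
edge th 2.1 [535.8 270.2] lat 3.1 [172. 246. 158. 244.]
edge th 9.7 [513.  243.5] lat -18.6 [236. 214. 178. 212.]
edge th 10.6 [472.7 236.2] lat -18.1 [284. 214. 264. 214.]
edge th 12.4 [519.  283.6] lat 19.6 [182. 268. 196. 267.]
edge th 21.4 [464.2 224.8] lat -27.6 [283. 201. 302. 197.]
edge th 0.7 [512.  252.7] lat -9.5 [198. 225. 214. 228.]
```

Emit:
apply_moves --series "0 0 0.001 0 0 0 -1;0 0 0.0015 0 0 0 -1;0 0 0.0015 0 0 0 -1"

```text
clock: 37.08
position: [484.5, 254.7, 304.1]
ee_rot: [0.773, -0.635, 0.0, -0.001]
force: [-1.0, 0.2, 1.7]
grip_width: 15.3
```

Emit:
apply_moves --series "0 0 0 0 0 0 -0.4;0 0 0 0 0 0 -0.2;0 0 0 0 0 0 -0.1;0 0 0 0 0 0 -0.1;0 0 -0.02 0 0 0 -0.1;0 0 -0.05 0 0 0 -0.1;0 0 -0.08 0 0 0 -0.1;0 0 -0.12 0 0 0 -0.1;0 0 -0.12 0 0 0 -0.1"

```text
clock: 38.2
position: [485.0, 254.9, 427.7]
ee_rot: [0.773, -0.635, 0.002, -0.004]
force: [-0.3, 0.1, -1.0]
grip_width: 38.4
```

```bash
python3 - <<'E'
from h import *
s=r.get_state();print(s["position"],s["force"],s["grip_width"],s["clock"])
for n in("wrist","scene","top"):
    p,K,W=shot(n);save(p,"l_%s.png"%n)
    for t,z in (("fork_seat",120),("spanner_collar",120),("spanner_grip",150),("pin_a",61),("carousel_knob",200)):
        for d in models.spot_point(n,t)[:2]:print(n,t,np.round(d["centre"],1),round(d["score"],2),onz(d["centre"],K,W,z).round(1))
plan(540,100,422-r.pinch_z,101.3)
E
```

```text
[485.0129 254.8898 427.6911] [-0.3007  0.0682 -1.0076] 38.439800707626524 38.2
wrist fork_seat [252.1 187.4] 0.85 [484.8 258.1 120. ]
wrist spanner_collar [253.2 188.9] 0.93 [483.3 259.5 120. ]
wrist spanner_grip [252.  198.2] 0.72 [484.4 260.2 150. ]
wrist pin_a [253.5 196.2] 0.94 [477.5 286.1  61. ]
wrist pin_a [254.  152.1] 0.76 [488.3 229.6  61. ]
wrist carousel_knob [127.1 216. ] 0.56 [580.8 277.8 200. ]
scene fork_seat [367.  171.6] 0.58 [481.9 260.1 120. ]
scene spanner_collar [365.8 171.4] 0.85 [481.2 257.3 120. ]
scene pin_a [372.  189.6] 0.57 [477.4 282.8  61. ]
scene pin_a [352.7 193.3] 0.55 [494.3 231.9  61. ]
scene carousel_knob [389.9 167.4] 0.73 [575.8 280.8 200. ]
scene carousel_knob [148.4 202.4] 0.26 [ 710.8 -205.3  200. ]
top fork_seat [133.9 231.2] 0.68 [483.3 258.9 120. ]
top spanner_collar [135.6 232.8] 0.88 [479.7 254.9 120. ]
top spanner_grip [130.1 229.8] 0.97 [486.1 258.  150. ]
top pin_a [128.6 233.4] 0.9 [479.  289.6  61. ]
top carousel_knob [116.9 179.5] 0.75 [589.5 272.2 200. ]
top carousel_knob [312.8 288.4] 0.61 [ 363.1 -127.7  200. ]
shift m [ 0.1625 -0.0245  0.0013] rotvec [-0.01  0.04 89.89] rows>= 8.4 curjaw -168.8 q [ 0.36  0.11  0.2   1.66  0.   -1.4 ] t 39.1
```

Emit:
apply_moves --series "0.055 -0.01 0 0 0 0 -0.1;0.055 -0.01 0 0 0 0 -0.1;0.055 -0.01 0 0 0 0 -0.1;0.055 -0.01 0 0 0 0 -0.1"

```text
clock: 39.6
position: [504.6, 203.3, 423.4]
ee_rot: [0.773, -0.634, -0.0, -0.0]
force: [-0.4, 0.2, 0.2]
grip_width: 38.7
```

```bash
python3 - <<'E'
from h import *
p,K,W=shot("wrist");save(p,"m.png")
g=cv2.cvtColor(p,cv2.COLOR_RGB2GRAY)
print("exp ptr",proj([534,265,22],K,W),"fork",proj([500,260,120],K,W))
for a in cv2.createLineSegmentDetector().detect(g)[0][:,0]:
    A,B=onz(a[:2],K,W,120)[:2],onz(a[2:],K,W,120)[:2];c=(A+B)/2;d=A-B;th=np.degrees(np.arctan2(d[1],d[0]))%180
    A2,B2=onz(a[:2],K,W,22)[:2],onz(a[2:],K,W,22)[:2];c2=(A2+B2)/2
    if np.hypot(*d)>10 and abs(th-11)<10 and (np.hypot(*(c-[500,260]))<50 or np.hypot(*(c2-[534,265]))<12): print("edge th %.1f"%th,c.round(1),"lat %.1f"%((c-[485,257])@[-.193,.981]),"@22",c2.round(1),a.round(0))
print(r.get_state()["position"],r.get_state()["force"],r.get_state()["clock"])
E
```

```text
exp ptr [222.1417 203.9319] fork [244.2268 234.9553]
edge th 13.0 [530.1 225.9] lat -39.2 @22 [534.1 261. ] [233. 201. 212. 202.]
edge th 11.7 [528.7 230.7] lat -34.2 @22 [532.1 267.6] [213. 206. 233. 206.]
edge th 6.5 [519.4 245.1] lat -18.3 @22 [519.5 287.1] [238. 220. 220. 219.]
edge th 10.6 [471.9 236.2] lat -17.9 @22 [454.8 275. ] [279. 220. 268. 220.]
edge th 13.7 [473.3 232.6] lat -21.7 @22 [456.8 270.2] [268. 217. 278. 217.]
edge th 10.1 [507.2 281.5] lat 19.7 @22 [502.9 336.7] [221. 250. 248. 251.]
edge th 13.6 [504.6 296.1] lat 34.5 @22 [499.3 356.5] [248. 262. 221. 263.]
[504.5682 203.3962 423.3789] [-0.216   0.2711  0.211 ] 39.65
```

```bash
python3 -c "
from rig import r
print(r.sign_off())"
```

```text
the job is handed in; nothing more can be done
None
```

I finished the job and handed it in at about 39.7 s of the 61 s, with the gripper clear of everything. No verdict was reported.

- **Ring:** I seated both spanner pins and turned the ring clockwise about 66° until the wrist torque rose to about 2.2 N m at the stop. A later close image put the white and black lines parallel to within about 0.5°. Their positions around the ring read up to about 3° apart, which I put down to viewing angle.
- **Order:** I left the spanner standing in the ring while I turned the carousel by its knob, then picked it up again to hang it.
- **Carousel:** I turned the carousel in two goes, correcting by about 5° after checking the pointer line from the side. The last image puts the fork at about 11° and the pointer at about 12°, so it is roughly 1° (0.02 rad) off. I left it there.
- **Spanner in the fork:** The neck went in without contact and the collar settled on the prongs. After I let go, all three cameras showed the collar within about 5 mm of the fork seat, with the pins down.
- **Forces:** Every reading at the end of a move stayed below about 6 N. I did not touch the other things on the bench. I did not check their positions again at the end.

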